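# Stand the reference chart on its kickstand at the registration desk

## Task

The small reference chart lies face down on the sloping wooden rest. Swing its hinged kickstand leg out until it reaches its stop, then carry the chart to the black rubber mat and stand it there upright on its bottom edge and the leg, square to the mat, wholly on it, with the printed face towards the arm. Set it down without dropping it, leave it standing free, and do not push or knock over the bottles and other things on the desk.

Things in the scene. Friction and masses are not known exactly. Their poses are not given: they have to be found in the camera images.
- panel: chart: stiff grey panel 140 wide (y), 170 tall (z), 12 thick (x), 0.2 to 0.45 kg. Origin mid-thickness at the middle of the bottom edge; z up the panel, -x out of the printed face (white sheet), +x out of the back with the leg. Starts face down on the rest, z 30 deg from vertical, top edge towards the arm. Standing on its open leg, z leans 20 deg back (towards the leg), origin 5 mm above the desk
- panel_top (a point): middle of the panel's top edge, mid-thickness, 170 mm along +z from its origin; axes as the panel. At the start the top 60 mm stick out freely past the rest's board and can be gripped across the 12 mm thickness
- leg_hinge (a point): hinge of the kickstand: in the panel's frame at x +15, y 0, z 127 mm (9 mm off the back); axis along the panel's y. Two 8 mm wide, 14 mm high hinge lugs stand at y +-18 mm
- leg_foot (a point): centre of the leg's foot, 112 mm from the hinge. The leg is a steel bar 24 wide, 8 thick; the foot a rubber roller, 16 diameter, 32 long, parallel to the hinge, which can be pinched on its flat ends. Folded, its centre is at x +15, z +15 mm in the panel's frame, 1 mm clear of the back. Standing on the mat, its centre is 11 mm above the desk
- leg (a joint): opening of the leg: 0 folded flat on the back, 0.611 rad (35 deg) fully out at its stop; opening swings the foot away from the panel's back (+x). Stiff: it stays where it is left; swinging it takes about 1 N at the foot. It starts at 0 to 0.12
- rest: sloping wooden copy rest, fixed: base 135 (x) by 150 (y) by 8 mm, origin at the middle of its underside; a board 150 wide rises towards the arm (-x) at 60 deg from level, its upper end 121 mm above the desk, with a 10 mm high lip along its low far edge
- rest_corner (a point): middle of the inside corner between board and lip, where the panel's bottom edge rests: rest frame x +45, z +30 mm; axes as the rest
- mat: black rubber mat, fixed, 150 deep (x) by 190 wide (y) by 3 mm thick; origin at the middle of its underside; its -x edge is the one nearest the arm
- bottle: loose water bottle, 62 diameter, 165 tall, upright beside the mat; origin at the centre of its underside; leave alone
- sanitizer: loose blue hand sanitizer bottle, 52 diameter, 150 tall, upright beside the mat; origin at the centre of its underside; leave alone
- tissues: loose blue tissue pack, 60 (x) by 115 (y) by 55 high, beyond the mat; origin at the centre of its underside; leave alone
- vial: loose small green glass vial, 24 diameter, 60 tall, beyond the rest; origin at the centre of its underside; leave alone
Mind the look-alikes: they are no part of the job. Of the things like the panel, leave any that is yellow; of the rest the larger one is meant. Several things have the shape of the mat; the one meant has the colours described above.

How it is judged (in metres and radians):
On the way, in this order (a step that is already met when the one before it is completed fails the run):
1. the kickstand leg is swung out to its stop (at least 0.55 rad) (value of joint leg above 0.55 rad), for 0.2 s.
2. the chart stands on the mat on its bottom edge and its leg (value of joint leg above 0.55 rad and height (world z) of panel below 0.012 m and height (world z) of leg_foot below 0.017 m and horizontal distance between panel and mat below 0.085 m and contact force between panel and mat above 0.5 N), for 0.2 s.
At the end, for the whole second after the job is handed in: Released and at rest: leg over 0.55 rad; chart leaning back 0.25 to 0.45 rad, bottom edge and foot down on the mat (origin under 12, foot centre under 17 mm high), both within its depth, centred across it within 28 mm, square within 0.22 rad, printed face to the arm (value of joint leg above 0.55 rad and angle between panel's own z axis and vertical between 0.25 and 0.45 rad and height (world z) of panel below 0.012 m and height (world z) of leg_foot below 0.017 m and x of panel in the frame of mat between -0.075 and 0 m and x of leg_foot in the frame of mat between 0 and 0.075 m and y of panel in the frame of mat between -0.028 and 0.028 m and angle between the y axis of panel and the y axis of mat, either way round below 0.22 rad and linear speed of panel below 0.02 m/s); the robot touches nothing.
It fails at once if the water bottle is pushed (over 30 mm) or tipped (distance of bottle from where it was at the start of the episode above 0.03 m or angle between bottle's own z axis and vertical above 0.4 rad).
It fails at once if the sanitizer is pushed (over 30 mm) or tipped (distance of sanitizer from where it was at the start of the episode above 0.03 m or angle between sanitizer's own z axis and vertical above 0.4 rad).
It fails at once if the tissue pack is pushed (over 30 mm) (distance of tissues from where it was at the start of the episode above 0.03 m).
It fails at once if the vial is pushed (over 30 mm) or tipped (distance of vial from where it was at the start of the episode above 0.03 m or angle between vial's own z axis and vertical above 0.4 rad).
It fails at once if the chart is dropped: it meets the mat or desk at more than 0.6 m/s (height (world z) of panel below 0.02 m and linear speed of panel above 0.6 m/s).
It also fails if it takes over 67 s, if anything falls off the work surface, if the arm or the gripper's body presses on something with over 40 N, if the wrist force passes 120 N, or if a joint passes its speed limit or range.

## Robot

A 6-joint arm with a two-finger parallel gripper is mounted at the origin on the work surface. World frame = base frame: x ahead of the robot, y to its left, z up, the work surface at z = 0. Lengths are in m, angles in degrees, forces in N, time in s.
With the tool pointing down it reaches from about 0.3 to 0.75 m from the base axis. Payload 8.5 kg.
Tool frame: the origin (TCP) lies at the very end of the fingers, on their centre line; the grasp point (between the pads) lies 19 mm behind it (env.grasp_offset is the distance from the TCP to the grasp point, in m); y points along the fingers, z is the direction in which the jaws open and shut, and the axes are right-handed (so a half turn about y gives the same grasp; the last joint's range is limited). The gripper opens to 85 mm and grips with 20 to 120 N. Pads are 22 mm wide; open, the fingers measure 114 mm over their backs; the gripper's body (76 mm by 85 mm) begins 54 mm behind the grasp point. The pads swing forward as they close: fully open they stand 13 mm farther back than shut.
Start: joints at [-88.081, 21.807, 74.336, -0, 83.858, -12.336], TCP at [0.135, -0.533, 0.195] pointing down, gripper open.
Joint ranges: [-178.18, 178.18], [-50.72, 133.34], [12.68, 142.11], [-81.47, 261.47], [9.98, 163.14], [-165.26, 165.26]. Speed limits (degrees/s): [136.94, 136.94, 180, 180, 180, 180].

## Interface

Orientations are given as a 3x3 rotation matrix whose columns are the frame's x, y, z axes.
In Python, from rig import env gives the robot as it stands. The module is installed in compiled form; this text tells all that it offers.
- The arm moves only by the shell command python3 -m pendant 'ROWS' [FORCE]. ROWS is JSON, a list of rows, each a list of 3 entries, a list of its own where there are three numbers: the shift along the world's x, y, z as a fraction of full scale, then the turn about the world's z as a fraction of full scale, then the opening, from 0 (shut) to 1 (fully open). A call has 1 to 12 rows; each row shifts and turns the commanded pose from where the row before left it; what a row does not reach is not made up. Full scale, the value 1, is 30 mm for a shift and 5 degrees for a turn. A row lasts 1/12 s, in which the tool goes at most 41.7 mm and 7.16 degrees, less where a joint would pass 70% of its speed; a pose out of reach is approached as far as the arm can. A call with a number of a shift or a turn outside -1 to 1 is refused whole. A call with a gripper value outside its range is refused whole. The fingers move at their own pace and stop on an object; FORCE is the grip in N (left out, the last holds). Time passes only in rows, so rows that do not move let the fingers close. It gives the time, the measured TCP pose, the force and the opening at its end, in the units of the state.
- env.observe(): the state, without advancing time (a new reading comes with each control period).
- env.get_image(name): name is "scene" or "top"; returns (picture, depth): 480x640x3 uint8, red, green, blue; 480x640 float32, m along the optical axis (not along the pixel's ray), 0 where there is no reading.
- env.camera_model(name): a dict with "camera_matrix" (3x3 intrinsics, pixels), "R" (3x3) and "t" (3): a world point X has camera coordinates R X + t. Camera axes: x right, y down, z forward; pixel columns grow to the right and rows downward; lengths in m; the calibration is good to about 2 mm. A picture is of the moment at which its call begins. camera_model takes no time and is no camera call.
- env.close_job(): hands the job in, once; it reports no verdict.
The state is a dict: "time_s": time; "q": joint angles; "qvel": joint speeds; "joint_efforts": joint torques, N m; "position": TCP position; "tool_rot": TCP orientation; "ft_force": force on the tool from outside, world axes, zero at the start; "wrist_torque": the same for the moment, N m; "grip_width": finger opening in m.
Only numpy, scipy, OpenCV 4.12 (cv2) and the standard library are available. Lean on these libraries where they do the work, as an engineer would, in place of code of your own. Each camera call takes 0.05 s, during which the arm holds its last target.

## Working session

There is one attempt and no reset: what is moved stays moved. The work goes in short steps, Python scripts to look and compute and a shell command to move; the robot and the scene stay as the last step left them, time stands still between calls to the robot, and variables do not carry over. Pictures are saved under pics/ and viewed, and the job is handed in when it is done.

```bash
mkdir -p pics; ls; python3 - <<'E'
from rig import env
import cv2,numpy as np
for n in ("scene","top"):
    p,d=env.get_image(n); cv2.imwrite(f"pics/{n}0.png",p[:,:,::-1]); np.savez(f"{n}0.npz",p=p,d=d)
    m=env.camera_model(n); print(n,np.round(m["camera_matrix"],1).tolist(),np.round(m["R"],3).tolist(),np.round(m["t"],3).tolist(), (d>0).mean())
s=env.observe(); print(s, env.grasp_offset)
E
```

```text
pics
scene [[448.8, 0.0, 317.9], [0.0, 448.8, 242.5], [0.0, 0.0, 1.0]] [[0.68, 0.733, -0.018], [0.446, -0.433, -0.783], [-0.582, 0.524, -0.621]] [-0.415, -0.155, 1.204] 0.9959537760416667
top [[549.0, 0.0, 320.9], [0.0, 549.0, 231.0], [0.0, 0.0, 1.0]] [[0.024, -1.0, 0.016], [-0.991, -0.026, -0.129], [0.129, -0.013, -0.992]] [-0.0, 0.592, 1.271] 0.9958919270833333
{'time_s': 0.1, 'q': array([-8.80818720e+01,  2.18394304e+01,  7.43809946e+01,  1.93859267e-03,
        8.38588297e+01, -1.23362832e+01]), 'qvel': array([ 0.06993217, -0.1047057 , -0.20814963, -0.07816436,  0.05836815,
       -0.00118068]), 'joint_efforts': array([ 2.70552358e-03, -4.49223447e+01, -2.31660247e+01, -2.65325980e-04,
        3.62283841e-03,  7.68376616e-07]), 'position': array([ 0.13541726, -0.53273795,  0.19404856]), 'tool_rot': array([[-9.69212855e-01, -1.26776095e-05,  2.46224374e-01],
       [-2.46224155e-01,  1.38360418e-03, -9.69211923e-01],
       [-3.28389783e-04, -9.99999043e-01, -1.34412849e-03]]), 'ft_force': array([-0.31236475, -0.6840295 , -0.13883775]), 'wrist_torque': array([-0.05225413,  0.00756281,  0.0412188 ]), 'grip_width': 0.08548952836262386} 0.0187
```

View pics/scene0.png

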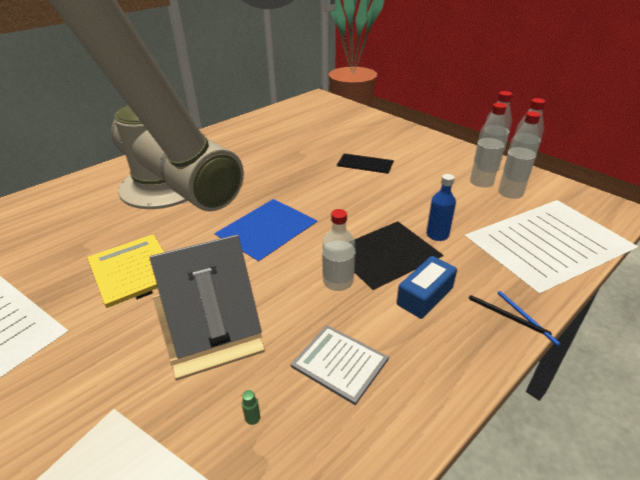

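View pics/top0.png

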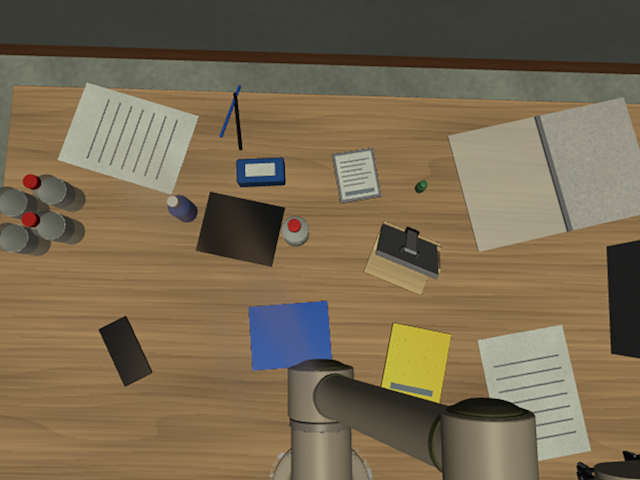

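Scene view: the grey chart lies on the rest at about (205,297), with the leg and black foot at (218,338). In the top view it is at (405,250). Panel look-alikes, top view:
- Yellow chart at (418,360): excluded by colour.
- Small white/grey chart at (357,175): smaller, and lying face up.
- Grey chart on the rest at (405,250): the one meant, being the larger non-yellow one.

Mat look-alikes, top view: the blue sheet at (290,335), the phone at (125,350), a black item at (625,300) by the image edge, and the black mat at (241,229). The last one fits, because it has the bottle, sanitizer and tissues around it.

Next I'll measure and view enlarged crops.

```bash
cat > h.py <<'E'
import numpy as np,cv2
from rig import env
def cloud(n,d):
    m=env.camera_model(n);K=np.array(m["camera_matrix"]);R=np.array(m["R"]);t=np.array(m["t"]).ravel()
    v,u=np.mgrid[0:480,0:640]
    P=np.stack([(u-K[0,2])/K[0,0]*d,(v-K[1,2])/K[1,1]*d,d],-1)
    return (P-t)@R
def ray(n,uv,z):
    m=env.camera_model(n);K=np.array(m["camera_matrix"]);R=np.array(m["R"]);t=np.array(m["t"]).ravel()
    c=-R.T@t; r=R.T@np.linalg.inv(K)@np.array([uv[0],uv[1],1.]); return c+r*(z-c[2])/r[2]
def proj(n,X):
    m=env.camera_model(n);K=np.array(m["camera_matrix"]);p=K@(np.array(m["R"])@np.asarray(X)+np.array(m["t"]).ravel());return p[:2]/p[2]
E
python3 - <<'E'
from h import *
S=np.load("scene0.npz");T=np.load("top0.npz")
for n,D in(("scene",S),("top",T)):
    C=cloud(n,D["d"]);np.save(n+"C.npy",C)
    p=D["p"].astype(int);hsv=cv2.cvtColor(D["p"],cv2.COLOR_RGB2HSV)
    # mat: black near table
    m=((p.max(-1)<60)&(abs(C[...,2])<0.015)).astype(np.uint8)
    m=cv2.morphologyEx(m,cv2.MORPH_OPEN,np.ones((3,3)))
    k,l,st,ce=cv2.connectedComponentsWithStats(m)
    for i in range(1,k):
        if st[i,4]<300: continue
        c=max(cv2.findContours((l==i).astype(np.uint8),cv2.RETR_EXTERNAL,cv2.CHAIN_APPROX_NONE)[0],key=len)[:,0]
        W=np.array([ray(n,q,.003)[:2] for q in c])*1000
        print(n,"black",ce[i].round(),st[i,4],cv2.minAreaRect(W.astype(np.float32)))
def stat(n,uv):
    C=np.load(n+"C.npy");u,v=uv;return C[v,u].round(4)
print("scene pix",{k:stat("scene",k) for k in [(205,270),(180,300),(240,300),(212,338),(218,338),(210,300)]})
c=cv2.resize(S["p"][225:385,130:290],(640,640),interpolation=2);cv2.imwrite("pics/c_scene.png",c[:,:,::-1])
c=cv2.resize(T["p"][190:310,180:460],(798,342),interpolation=2);cv2.imwrite("pics/c_top.png",c[:,:,::-1])
E
```

```text
scene black [365. 163.] 617 ((300.3931884765625, 469.3075256347656), (145.0540008544922, 70.78683471679688), 28.897380828857422)
scene black [389. 254.] 3337 ((600.9923706054688, 208.36212158203125), (185.68247985839844, 146.50721740722656), 79.27970886230469)
top black [239. 227.] 4208 ((596.9639892578125, 211.3191680908203), (187.9912109375, 147.28160095214844), 79.60708618164062)
top black [125. 350.] 1871 ((298.4046325683594, 470.6885986328125), (147.93588256835938, 70.87284088134766), 28.638870239257812)
scene pix {(205, 270): array([ 0.5443, -0.1747,  0.1543]), (180, 300): array([ 0.5339, -0.2219,  0.1137]), (240, 300): array([ 0.58  , -0.1431,  0.0918]), (212, 338): array([ 0.5929, -0.2101,  0.0637]), (218, 338): array([ 0.599 , -0.203 ,  0.0631]), (210, 300): array([ 0.5664, -0.1875,  0.1134])}
```

View pics/c_scene.png

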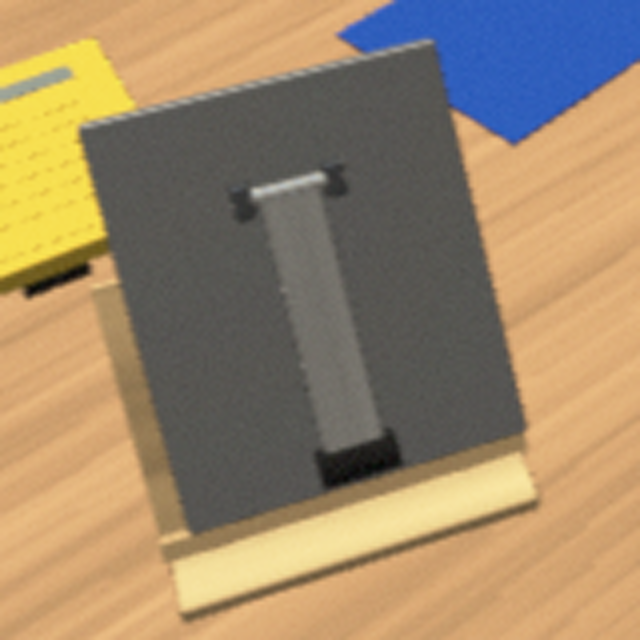

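View pics/c_top.png

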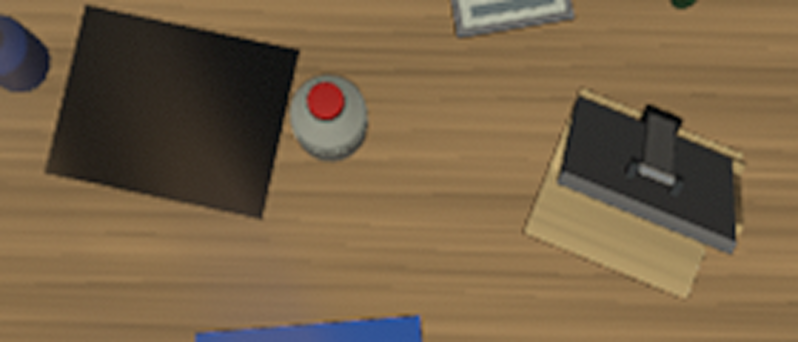

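The crops confirm both objects. The panel on the rest shows its dark grey back with lugs, steel leg and black foot at crop (358,457). The black mat measures 188x147 mm with its centre near (0.599, 0.210) and its yaw about -10.5°. Next are the panel pose and leg angle.

```bash
python3 - <<'E'
from h import *
S=np.load("scene0.npz");T=np.load("top0.npz");C=np.load("sceneC.npy");p=S["p"].astype(int)
hsv=cv2.cvtColor(S["p"],cv2.COLOR_RGB2HSV)
# initial plane from hand pixels on panel
g=np.zeros((480,640),bool);g[230:365,145:265]=1
g&=(hsv[...,1]<50)&(C[...,2]>0.03)&(p.max(-1)<130)
X=C[g]
rng=np.random.default_rng(0);best=0
for _ in range(500):
    a=X[rng.choice(len(X),3,False)];n=np.cross(a[1]-a[0],a[2]-a[0]);n/=np.linalg.norm(n)+1e-12
    i=abs((X-a[0])@n)<.002
    if i.sum()>best:best=i.sum();b=i
Y=X[b];c=Y.mean(0);n=np.linalg.svd(Y-c)[2][2];n*=np.sign(n[2])
print("plane",best,len(X),n,"tilt from horiz",np.degrees(np.arccos(n[2])),"yaw",np.degrees(np.arctan2(n[1],n[0])))
d=(C-c)@n
m=(g&(abs(d)<.004)).astype(np.uint8)
k,l,st,ce=cv2.connectedComponentsWithStats(m);i=1+np.argmax(st[1:,4]);m=(l==i)
Y=C[m]
yw=np.arctan2(n[1],n[0])
zx=np.cross(n,[-np.sin(yw),np.cos(yw),0]); yv=np.array([-np.sin(yw),np.cos(yw),0])
q=np.stack([(Y-c)@yv,(Y-c)@zx],1)
r=cv2.minAreaRect((q*1000).astype(np.float32));print(r)
rc=c+(yv*r[0][0]+zx*r[0][1])/1000
rot=r[2] if r[2]<45 else r[2]-90
print("inplane rot",rot, "rect centre",rc)
zp=zx;xp=n;yp=yv
O=rc-xp*.006-zp*.085
print("O",O,"top",O+zp*.17,"zp",zp,"yp",yp)
print("corners->px",[proj("scene",O+xp*.006+yp*a+zp*b).round(1) for a in(-.07,.07) for b in(0,.17)])
# leg points in panel frame
rel=(C-O)@np.stack([xp,yp,zp],1)
L=(abs(rel[...,1])<.011)&(rel[...,0]>.010)&(rel[...,0]<.05)&(rel[...,2]>0)&(rel[...,2]<.135)&g
R=rel[L]
for a in range(0,140,10):
    s=R[(R[:,2]*1000>=a)&(R[:,2]*1000<a+10)]
    if len(s):print(a,len(s),np.median(s,0).round(4))
H=O+xp*.015+zp*.127
for th in(0,.06,.12):
    F=H+.112*(np.sin(th)*xp-np.cos(th)*zp);print(th,"foot",F.round(4),proj("scene",F).round(1),proj("top",F).round(1))
print("hinge",H,proj("scene",H),proj("top",H))
# bottle etc
Ct=np.load("topC.npy")
for nm,uv in(("bottlecap",(294,226)),("sanit",(174,200)),("rest base",(390,275))):print(nm,Ct[uv[1],uv[0]].round(3))
E
```

```text
plane 6880 8975 [ 0.80945326 -0.30884977  0.49939688] tilt from horiz 60.03989409731906 yaw -20.884531746874565
((2.0067138671875, -4.846397399902344), (167.96502685546875, 137.6550750732422), 89.94998168945312)
inplane rot -0.050018310546875 rect centre [ 0.55322078 -0.18418624  0.10944399]
O [ 0.58802395 -0.19746551  0.03280588] top [ 0.50870418 -0.16720077  0.18008935] zp [-0.46658688  0.17802788  0.86637334] yp [0.35648578 0.93430075 0.        ]
corners->px [array([176.9, 359.2]), array([148.2, 256.6]), array([261.8, 332.6]), array([238.1, 234.4])]
0 7 [0.0245 0.0028 0.0099]
10 57 [ 0.026  -0.001   0.0158]
20 97 [0.0227 0.0001 0.0251]
30 87 [ 0.0221 -0.      0.0356]
40 87 [ 0.0216 -0.0002  0.0452]
50 87 [ 0.0215 -0.0001  0.055 ]
60 89 [0.021  0.     0.0647]
70 90 [ 0.0207 -0.0005  0.0749]
80 94 [0.0199 0.0002 0.0847]
90 88 [ 0.02   -0.0003  0.0948]
100 96 [ 0.0196 -0.0002  0.1051]
110 89 [1.940e-02 1.000e-04 1.151e-01]
120 70 [ 0.019  -0.      0.1239]
0 foot [ 0.5932 -0.1994  0.0533] [218.9 338.7] [411.6 231.8]
0.06 foot [ 0.5985 -0.2015  0.0568] [219.3 339.9] [412.7 229.4]
0.12 foot [ 0.6036 -0.2034  0.0607] [219.6 340.8] [413.9 227.1]
hinge [ 0.54090921 -0.17948872  0.15032625] [201.62556501 272.30388296] [410.42396073 249.76385923]
bottlecap [0.584 0.074 0.167]
sanit [0.637 0.339 0.149]
rest base [ 0.493 -0.156  0.007]
```

```bash
python3 -c "
from h import *
print(ray('top',(421,184),.06),ray('top',(421,188),.03),ray('scene',(251,419),0))"
python3 -m pendant '[[[1,0.7,0.5],-1,0.7],[[1,0.7,0.2],-1,0.7],[[1,0.7,0],-1,0.7],[[1,0.7,0],-1,0.7],[[1,0.7,0],-1,0.7],[[1,0.7,0],-1,0.7],[[1,0.7,0],-1,0.7],[[1,0.7,0],0,0.7],[[1,0.7,0],0,0.7],[[1,0.7,0],0,0.7],[[1,0.7,0],0,0.7],[[0.5,0.4,0],0,0.7]]'
```

```text
[ 0.70760889 -0.22025433  0.06      ] [ 0.70438472 -0.22619157  0.03      ] [ 0.71253709 -0.23029945  0.        ]
time_s: 1.1
position: [0.4828, -0.2875, 0.2152]
tool_rot: [[-0.936, 0.0, -0.352], [0.352, 0.001, -0.936], [0.0, -1.0, -0.001]]
ft_force: [-0.2, -0.6, -1.0]
grip_width: 0.0599
```

```bash
python3 -m pendant '[[[1,0.7,0],0,0.65],[[1,0.7,0],0,0.65],[[1,0.7,0],0,0.65],[[1,0.7,0],0,0.65],[[0,0,-1],0,0.65],[[0,0,-1],0,0.65],[[0,0,-1],0,0.65],[[0,0,0],0,0.65]]' ; python3 - <<'E'
from h import *
s=env.observe();print(s["position"],s["q"])
for n in ("scene","top"):
    p,d=env.get_image(n); cv2.imwrite(f"pics/{n}1.png",p[:,:,::-1])
E
```

```text
time_s: 1.77
position: [0.5978, -0.2043, 0.1193]
tool_rot: [[-0.935, -0.01, -0.354], [0.354, 0.006, -0.935], [0.012, -1.0, -0.002]]
ft_force: [-0.9, -0.4, -1.1]
grip_width: 0.0556
[ 0.59779944 -0.20429372  0.11925046] [-2.95862885e+01  3.36196787e+01  6.66567831e+01 -5.38583829e-04
  8.03967905e+01  8.11361908e+01]
```

View pics/scene1.png

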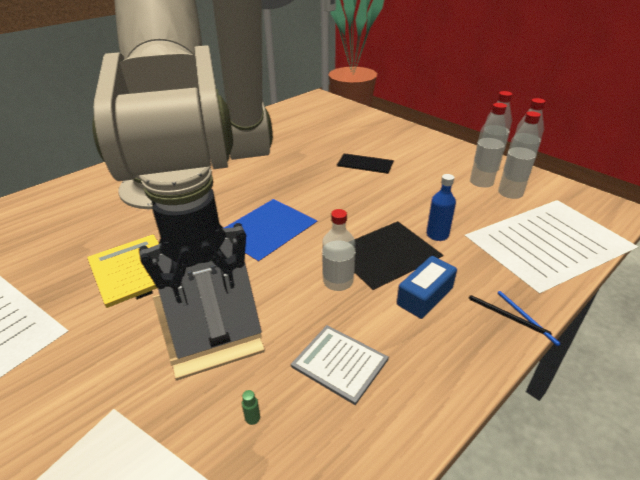

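The gripper hangs in front of the leg with its jaws across it; the foot is at about (218,338), clear of the fingers. Descending.

```bash
python3 -m pendant '[[[0.2,0,-0.4],0,0.6],[[0,0,-0.4],0,0.6],[[0,0,-0.4],0,0.6],[[0,0,-0.4],0,0.6],[[0,0,-0.3],0,0.6],[[0,0,-0.3],0,0.6],[[0,0,0],0,0.6],[[0,0,0],0,0.6]]' 20; python3 - <<'E'
from h import *
s=env.observe();print(s["position"],s["ft_force"])
p,d=env.get_image("scene");cv2.imwrite("pics/s2.png",cv2.resize(p[190:390,100:300],(600,600))[:,:,::-1])
E
```

```text
time_s: 2.53
position: [0.6067, -0.2062, 0.0599]
tool_rot: [[-0.935, 0.0, -0.354], [0.354, -0.0, -0.935], [-0.0, -1.0, 0.0]]
ft_force: [-0.0, -0.6, 0.1]
grip_width: 0.0515
[ 0.60667411 -0.206215    0.05990608] [-0.04793773 -0.61932515  0.14154184]
```

View pics/s2.png

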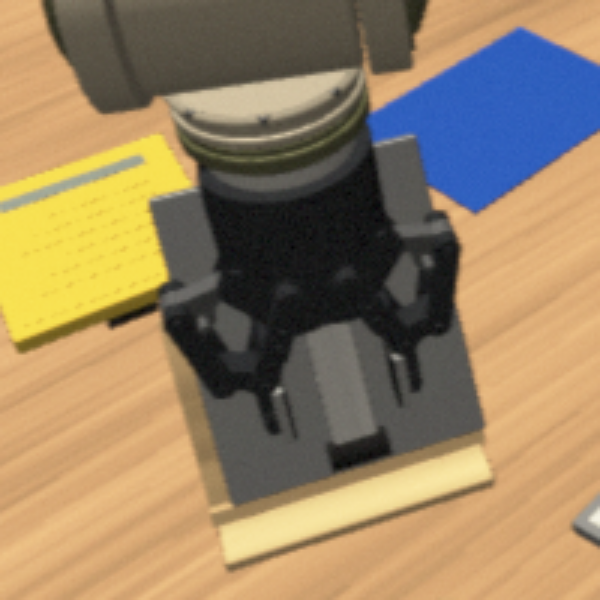

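```bash
python3 -m pendant '[[[-0.1,0.1,-0.2],0,0.6],[[0,0,-0.1],0,0.6],[[0,0,0],0,0.6],[[0,0,0],0,0.6],[[0,0,0],0,0.25],[[0,0,0],0,0.25],[[0,0,0],0,0.25],[[0,0,0],0,0.25],[[0,0,0],0,0.25],[[0,0,0],0,0.25]]' 20; python3 - <<'E'
from h import *
s=env.observe();print(s["position"],s["ft_force"],s["grip_width"])
p,d=env.get_image("scene");cv2.imwrite("pics/s3.png",cv2.resize(p[190:390,100:300],(600,600))[:,:,::-1])
E
```

```text
time_s: 3.42
position: [0.6034, -0.203, 0.0507]
tool_rot: [[-0.935, 0.0, -0.354], [0.354, -0.0, -0.935], [-0.0, -1.0, -0.0]]
ft_force: [-0.1, -1.0, 0.6]
grip_width: 0.021
[ 0.60344306 -0.20304345  0.05065319] [-0.12478116 -0.95782332  0.60126517] 0.021010791791644907
```

View pics/s3.png

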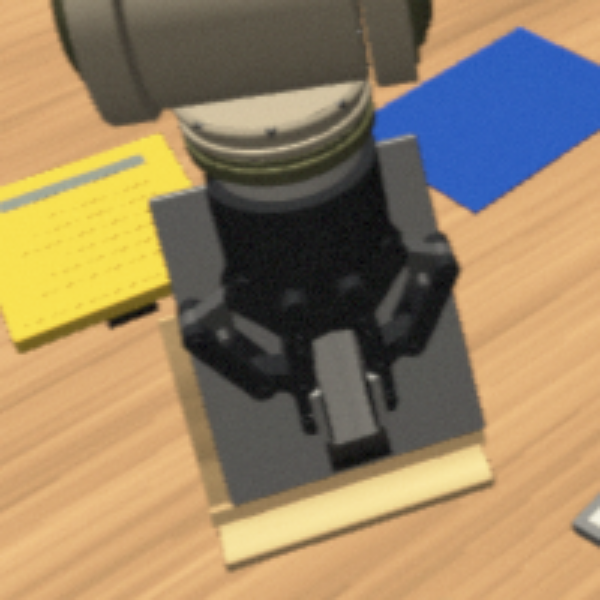

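```bash
python3 - <<'E'
from h import *
s=env.observe();P=s["position"];R=s["tool_rot"]
f=lambda X:((proj("scene",X)-[100,190])*3).round()
for w in(0,.0105,-.0105):
  for dx in (-.011,.011): print(w,dx,f(P+R[:,2]*w+R[:,0]*dx))
print("foot",f([.5964,-.2007,.0555]))
p,d=env.get_image("scene");C=cloud("scene",d)
for u,v in((300,425),(390,400),(310,410),(350,400),(358,455),(358,430)):
    print((u,v),C[190+v//3,100+u//3].round(4))
cv2.imwrite("pics/s4.png",cv2.resize(p[290:350,180:250],(700,600),interpolation=0)[:,:,::-1])
E
```

```text
0 -0.011 [367. 480.]
0 0.011 [358. 449.]
0.0105 -0.011 [347. 486.]
0.0105 0.011 [338. 455.]
-0.0105 -0.011 [386. 473.]
-0.0105 0.011 [377. 443.]
foot [357. 448.]
(300, 425) [ 0.6015 -0.2289  0.103 ]
(390, 400) [ 0.6181 -0.1868  0.1013]
(310, 410) [ 0.6034 -0.2232  0.1112]
(350, 400) [ 0.586  -0.1949  0.0814]
(358, 455) [ 0.6028 -0.2042  0.0601]
(358, 430) [ 0.5946 -0.1976  0.0669]
```

View pics/s4.png

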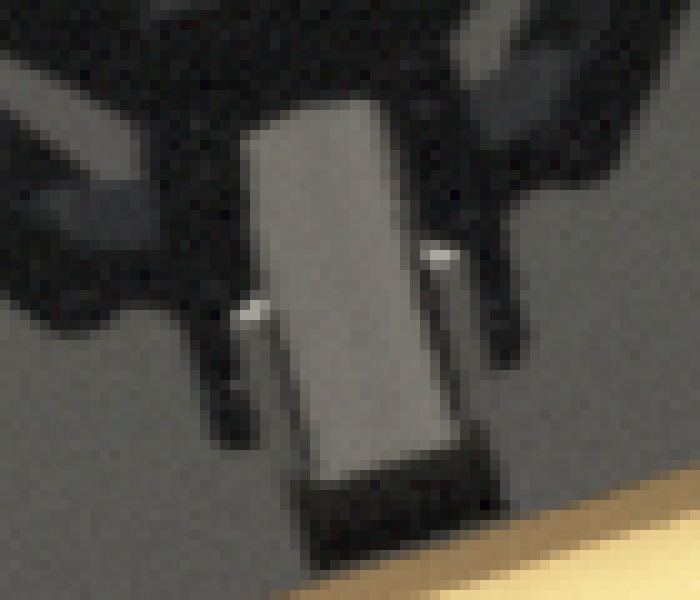

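```bash
python3 -m pendant '[[[0,0,0],0,0.1],[[0,0,0],0,0.1],[[0,0,0],0,0.1],[[0,0,0],0,0.1]]' 20; python3 - <<'E'
from h import *
s=env.observe();print(s["position"],s["ft_force"],s["grip_width"])
p,d=env.get_image("scene");cv2.imwrite("pics/s5.png",cv2.resize(p[290:350,180:250],(700,600),interpolation=0)[:,:,::-1])
p,d=env.get_image("top");cv2.imwrite("pics/t5.png",cv2.resize(p[180:300,340:480],(700,600),interpolation=0)[:,:,::-1])
E
```

```text
time_s: 3.85
position: [0.6034, -0.2031, 0.0506]
tool_rot: [[-0.935, 0.0, -0.354], [0.354, 0.0, -0.935], [-0.0, -1.0, -0.0]]
ft_force: [0.2, 0.3, 0.3]
grip_width: 0.0082
[ 0.60341354 -0.20305208  0.05063238] [0.15594662 0.31250103 0.3368736 ] 0.008208275445079611
```

View pics/s5.png

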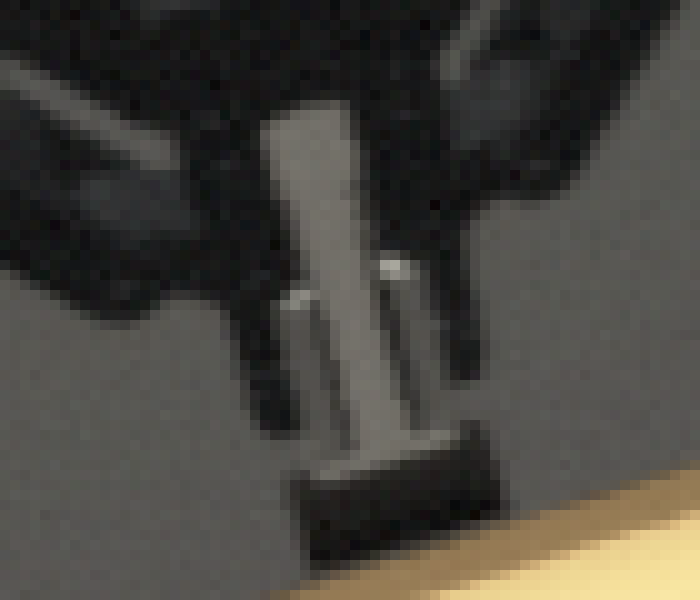

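View pics/t5.png

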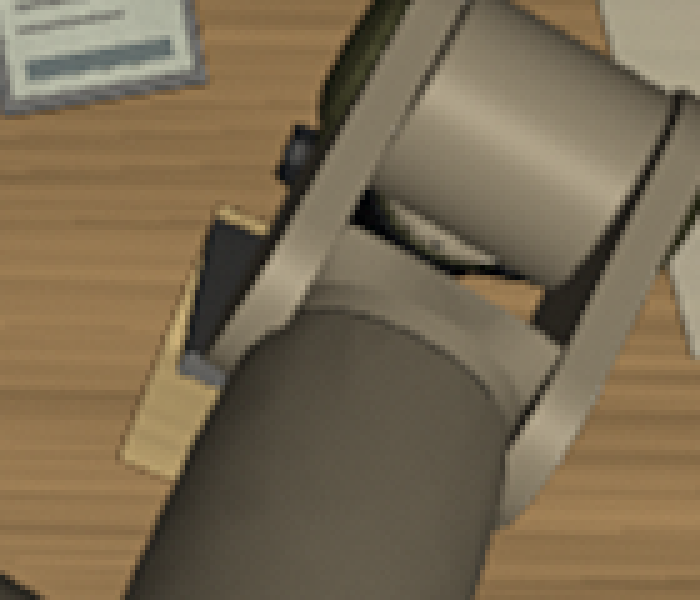

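```bash
python3 - <<'E'
from h import *
p,d=env.get_image("scene");C=cloud("scene",d)
for u in (207,209,210,212,215,218,222,225):
    print(u,[(v,C[v,u].round(3).tolist()) for v in (318,322,326,330,334,338,342)][::2])
print(env.observe()["position"])
E
```

```text
207 [(318, [0.612, -0.217, 0.131]), (326, [0.606, -0.218, 0.11]), (334, [0.576, -0.21, 0.058]), (342, [0.582, -0.215, 0.049])]
209 [(318, [0.613, -0.215, 0.13]), (326, [0.611, -0.217, 0.112]), (334, [0.577, -0.207, 0.057]), (342, [0.595, -0.217, 0.062])]
210 [(318, [0.609, -0.212, 0.125]), (326, [0.611, -0.216, 0.112]), (334, [0.605, -0.217, 0.089]), (342, [0.597, -0.216, 0.063])]
212 [(318, [0.579, -0.197, 0.089]), (326, [0.612, -0.213, 0.111]), (334, [0.61, -0.216, 0.093]), (342, [0.598, -0.214, 0.061])]
215 [(318, [0.581, -0.192, 0.087]), (326, [0.587, -0.198, 0.077]), (334, [0.592, -0.203, 0.067]), (342, [0.6, -0.21, 0.06])]
218 [(318, [0.617, -0.203, 0.124]), (326, [0.589, -0.194, 0.076]), (334, [0.593, -0.199, 0.065]), (342, [0.602, -0.206, 0.059])]
222 [(318, [0.614, -0.196, 0.117]), (326, [0.618, -0.201, 0.106]), (334, [0.598, -0.194, 0.065]), (342, [0.605, -0.2, 0.056])]
225 [(318, [0.616, -0.192, 0.115]), (326, [0.614, -0.194, 0.097]), (334, [0.6, -0.191, 0.064]), (342, [0.606, -0.196, 0.054])]
[ 0.60342773 -0.20305722  0.05062385]
```

```bash
python3 - <<'E'
from h import *
p,d=env.get_image("scene");C=cloud("scene",d)
O=np.array([.58802,-.19747,.03281]);zp=np.array([-.46659,.17803,.86637]);yp=np.array([.35649,.9343,0]);xp=np.cross(yp,zp)
rel=(C-O)@np.stack([xp,yp,zp],1)
for v in range(316,352,2):
    print(v," ".join(f"{int(1000*rel[v,u,0]):4d}/{int(1000*C[v,u,2]):3d}" for u in range(202,234,2)))
for n in("top",):
    p,d=env.get_image(n);C=cloud(n,d)
E
```

```text
316   79/139   80/138   78/136   76/134   63/124   19/ 90   23/ 92   48/110   68/124   70/125   72/126   63/118   64/119    7/ 75    5/ 72    3/ 70
318   75/133   78/134   77/133   74/130   65/123   21/ 89   22/ 89   21/ 87   70/124   66/120   62/116   63/116   60/113    6/ 71    5/ 70    7/ 70
320   75/131   72/127   72/127   68/123   71/125   19/ 85   22/ 87   20/ 84   66/118   66/117   65/116   59/110   58/109    6/ 69    9/ 70    7/ 67
322   66/121   62/118   61/117   68/120   66/118   21/ 84   19/ 81   20/ 81   65/115   66/114   64/112   57/107   57/106    5/ 65    5/ 64    6/ 64
324    5/ 73   63/116   63/115   65/116   65/115   64/113   20/ 79   20/ 79   49/100   65/112   62/108   53/101   54/101    6/ 63    6/ 62    4/ 60
326    8/ 72   59/111   61/111   60/110   62/111   64/111   21/ 77   21/ 77   22/ 76   59/104   58/102   54/ 99   52/ 96    6/ 60    5/ 59    7/ 59
328    6/ 68   58/107   58/106   57/104   62/107   61/106   21/ 74   22/ 75   20/ 72   60/102   58/100   50/ 93    4/ 56    3/ 55    5/ 55    6/ 55
330    5/ 65   57/104   57/103   56/101   58/102   58/101   22/ 
[... 863 characters left out ...]
   26/ 61   25/ 60   28/ 61   26/ 59   27/ 59   24/ 56   27/ 57   24/ 54   23/ 52    6/ 37    3/ 34    5/ 35
344    3/ 43  729/619    7/ 45    5/ 43   28/ 60   26/ 57   24/ 55   25/ 55   24/ 54   24/ 53    6/ 37    3/ 34    3/ 33    2/ 31    4/ 32    4/ 31
346    6/ 43    6/ 42    7/ 42    7/ 41   25/ 55   23/ 53    5/ 37    6/ 37    5/ 35    4/ 34    6/ 34    5/ 33    3/ 30    4/ 30    4/ 29    4/ 28
348    6/ 41    7/ 40    7/ 39    4/ 36    7/ 38    3/ 34    4/ 33    2/ 31    3/ 31    2/ 29    3/ 29    2/ 27    6/ 29  -20/  6  -18/  7  -16/  8
350    6/ 37    3/ 34    2/ 33    5/ 34    3/ 32    3/ 30    6/ 32    4/ 30    6/ 31  -20/  8  -16/ 10  -17/  8  -13/ 11  -14/  9  -15/  7  -12/  8
```

```bash
python3 - <<'E'
from h import *
p,d=env.get_image("scene");C=cloud("scene",d)
ex=np.array([.934,-.357,0]);P=env.observe()["position"]
ey=np.array([.357,.934,0])
for v in range(235,336,4):
    print(v," ".join(f"{int(1000*((C[v,u]-P)@ex)):4d}/{int(1000*((C[v,u]-P)@ey)):4d}/{int(1000*(C[v,u,2]-P[2])):3d}" for u in range(170,250,8)))
cv2.imwrite("pics/s6.png",cv2.resize(p[215:345,140:270],(780,780),interpolation=2)[:,:,::-1][:600])
E
```

```text
235   30/ -28/250   37/ -19/252   40/ -11/251   41/  -2/249   37/   6/244   37/  16/241   29/  26/232 -347/  80/-48 -100/  63/129 -330/ 113/-47
239   27/ -29/242   32/ -20/243   35/ -12/243   39/  -3/243   39/   5/240   35/  15/234   30/  25/228  -95/  49/129  -94/  61/126 -316/ 109/-47
243   23/ -31/233   34/ -22/239   38/ -13/239   39/  -4/236   37/   4/232   37/  14/229   18/  25/212  -92/  47/124  -90/  60/122 -302/ 106/-47
247   25/ -32/229   33/ -23/232   37/ -14/232   38/  -5/230   39/   3/228   28/  13/217   24/  23/211   11/  35/197  -87/  58/116 -289/ 102/-48
251    7/ -34/210   22/ -24/218   37/ -15/227   35/  -6/222   31/   2/216   30/  12/212   30/  22/209   16/  33/194  -85/  57/109 -276/  99/-48
255   14/ -35/209   21/ -26/211   29/ -16/214   32/  -7/214   32/   1/211   36/  11/210   30/  21/203   16/  32/188  -80/  55/105  -78/  67/103
259   10/ -36/200   27/ -27/210   32/ -17/210   35/  -8/210   37/   0/209   36/   9/205   31/  20/197   19/  31/184  -77/  53/100  -78/  66/ 95
263  -86/ -42/117   27/ -28/204   33/ -19/205   35/  -9/204   38/   0/203   37/   8/199   33
[... 1943 characters left out ...]
-42/ -52/ 39   13/ -38/ 90   14/ -28/ 87   12/ -17/ 80    9/  -6/ 72   10/   4/ 69    9/  15/ 62  -29/  30/ 16  -27/  43/ 12
323  -41/ -65/ 36  -39/ -54/ 34  -36/ -42/ 32  -35/ -31/ 28  -33/ -19/ 24   11/  -8/ 67    6/   3/ 57    7/  14/ 53  -25/  29/ 12  -23/  41/  8
327  -39/ -67/ 30  -36/ -55/ 28  -34/ -44/ 25  -32/ -32/ 21  -30/ -20/ 18   11/  -9/ 58  -15/   2/ 24    7/  13/ 44  -23/  27/  4  -21/  40/  0
331  -35/ -68/ 25  -34/ -57/ 22  -31/ -45/ 19  -30/ -34/ 15  -28/ -22/ 12   11/ -11/ 50  -12/   1/ 18  -20/  13/  4  -20/  26/ -1  -16/  38/ -2
335  -33/ -70/ 18  -29/ -58/ 18  -27/ -47/ 15  -25/ -35/ 11  -24/ -23/  7  -10/ -12/ 17   -9/   0/ 13   -5/  11/ 12  -16/  24/ -6  -14/  37/ -9
```

View pics/s6.png

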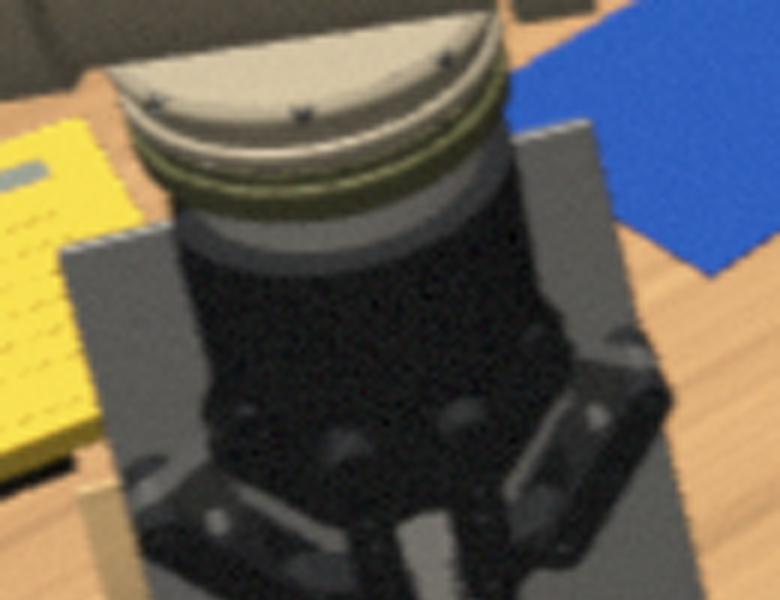

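The scene depth shows the finger ends about 40 mm above the reported TCP height, while x and y agree. The fingers also closed to 8 mm without touching the leg, so the reported z is biased. I'll trust vision, reopen, and go down in small steps while watching force.

```bash
python3 -m pendant '[[[0,0,0],0,0.6],[[0,0,0],0,0.6],[[0,0,0],0,0.6],[[0,0,0],0,0.6],[[-0.1,0,-0.25],0,0.6],[[0,0,-0.25],0,0.6],[[0,0,-0.25],0,0.6],[[0,0,0],0,0.6]]' 20; python3 - <<'E'
from h import *
s=env.observe();print(s["position"],s["ft_force"],s["grip_width"])
p,d=env.get_image("scene");cv2.imwrite("pics/s7.png",cv2.resize(p[250:370,160:280],(600,600),interpolation=2)[:,:,::-1])
C=cloud("scene",d);P=s["position"];ex=np.array([.934,-.357,0]);ey=np.array([.357,.934,0])
r=np.stack([(C-P)@ex,(C-P)@ey,C[...,2]-P[2]],-1)
m=(r[...,0]>-.005)&(r[...,0]<.02)&(abs(r[...,1])<.05)&(abs(r[...,1])>.02)&(r[...,2]>.01)
z=np.sort(r[m][:,2]);print("fingertip-rel",z[:8])
E
```

```text
time_s: 4.82
position: [0.5994, -0.2026, 0.0259]
tool_rot: [[-0.935, -0.003, -0.354], [0.354, 0.002, -0.935], [0.004, -1.0, -0.001]]
ft_force: [0.0, 0.1, -0.4]
grip_width: 0.0515
[ 0.59937454 -0.20255151  0.02585921] [ 0.01537462  0.14968673 -0.41067655] 0.05149497981258419
fingertip-rel [0.04211439 0.04323542 0.04377419 0.04381648 0.04407186 0.04408474
 0.04410443 0.04425707]
```

View pics/s7.png

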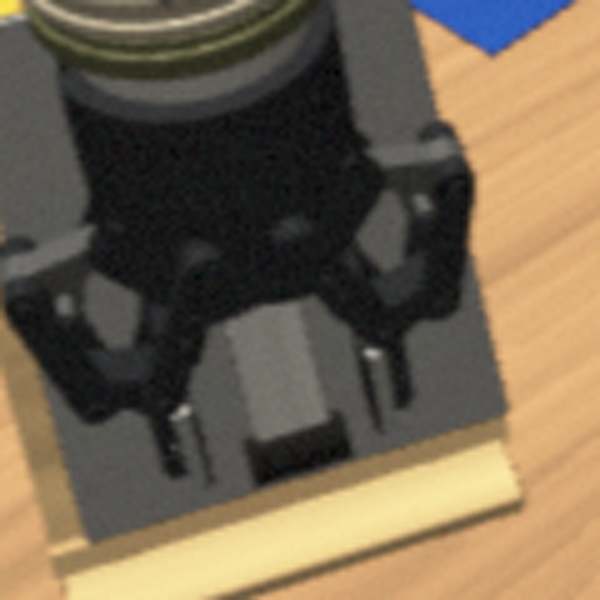

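```bash
python3 -m pendant '[[[0.05,0,-0.2],0,0.6],[[0,0,-0.2],0,0.6],[[0,0,-0.1],0,0.6],[[0,0,0],0,0.3],[[0,0,0],0,0.3],[[0,0,0],0,0.3],[[0,0,0],0,0.3],[[0,0,0],0,0.3],[[0,0,0],0,0.3],[[0,0,0],0,0.3]]' 20; python3 - <<'E'
from h import *
s=env.observe();print(s["position"],s["ft_force"],s["grip_width"])
p,d=env.get_image("scene");cv2.imwrite("pics/s8.png",cv2.resize(p[250:370,160:280],(600,600),interpolation=2)[:,:,::-1])
E
```

```text
time_s: 5.7
position: [0.6021, -0.203, 0.0132]
tool_rot: [[-0.935, 0.0, -0.354], [0.354, 0.0, -0.935], [-0.0, -1.0, -0.0]]
ft_force: [1.5, 0.6, -2.7]
grip_width: 0.0311
[ 0.60205631 -0.20298984  0.01319205] [ 1.53931065  0.5679988  -2.67420382] 0.031129185782772215
```

View pics/s8.png

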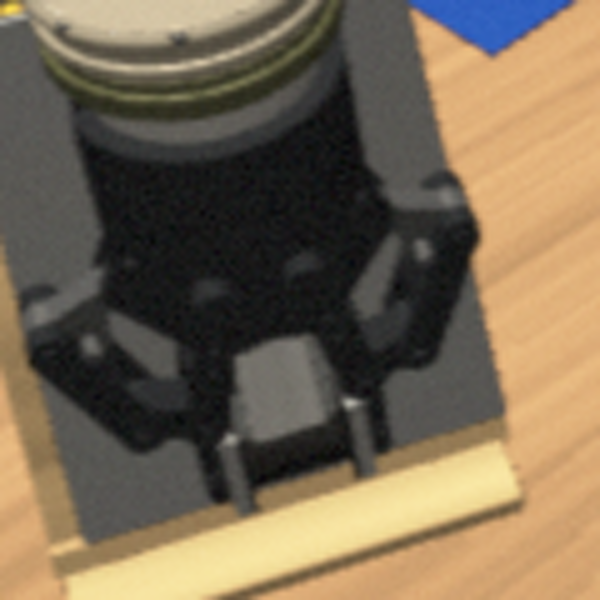

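The foot is pinched: the width reads 31 mm against a 32 mm roller. Now I'll swing it along its arc.

```bash
python3 -m pendant '[[[0.1,-0.035,0.075],0,0.3],[[0.095,-0.04,0.075],0,0.3],[[0.1,-0.035,0.075],0,0.3],[[0.095,-0.04,0.075],0,0.3],[[0.09,-0.035,0.09],0,0.3],[[0.085,-0.03,0.09],0,0.3],[[0.09,-0.035,0.09],0,0.3],[[0.085,-0.03,0.09],0,0.3],[[0,0,0],0,0.3],[[0,0,0],0,0.3]]' ; python3 - <<'E'
from h import *
s=env.observe();print(s["position"],s["ft_force"],s["grip_width"])
p,d=env.get_image("scene");cv2.imwrite("pics/s9.png",cv2.resize(p[230:380,130:280],(600,600),interpolation=2)[:,:,::-1])
E
```

```text
time_s: 6.58
position: [0.6244, -0.2116, 0.0333]
tool_rot: [[-0.935, 0.001, -0.354], [0.354, -0.001, -0.935], [-0.001, -1.0, 0.0]]
ft_force: [-0.8, -1.5, -0.5]
grip_width: 0.0312
[ 0.62441772 -0.21164953  0.03327532] [-0.79926044 -1.45009116 -0.47211263] 0.03116539535158654
```

View pics/s9.png

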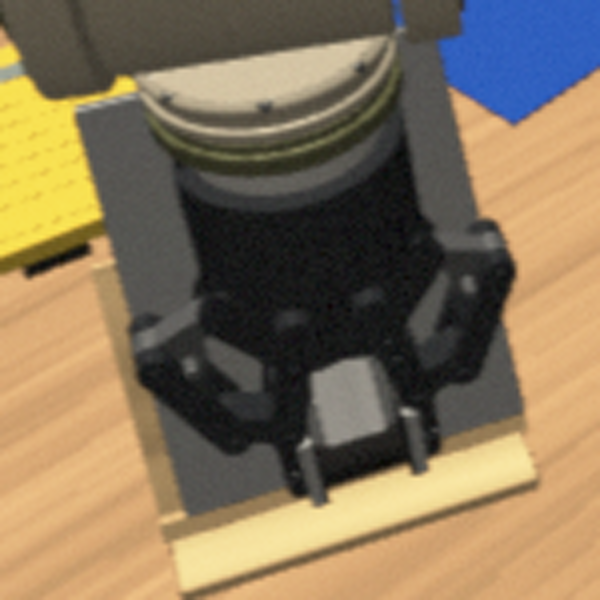

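The foot moves with the grip and the panel stays seated. Continuing to the stop.

```bash
python3 -m pendant '[[[0.075,-0.03,0.1],0,0.3],[[0.075,-0.03,0.105],0,0.3],[[0.075,-0.028,0.1],0,0.3],[[0.075,-0.028,0.105],0,0.3],[[0.067,-0.025,0.125],0,0.3],[[0.067,-0.025,0.13],0,0.3],[[0.067,-0.025,0.125],0,0.3],[[0.067,-0.025,0.13],0,0.3],[[0.01,0,0.04],0,0.3],[[0,0,0],0,0.3],[[0,0,0],0,0.3]]' ; python3 - <<'E'
from h import *
s=env.observe();print(s["position"],s["ft_force"],s["grip_width"])
p,d=env.get_image("scene");cv2.imwrite("pics/s10.png",cv2.resize(p[230:380,130:280],(600,600),interpolation=2)[:,:,::-1])
E
```

```text
time_s: 7.55
position: [0.6416, -0.218, 0.0619]
tool_rot: [[-0.935, 0.0, -0.354], [0.354, -0.0, -0.935], [-0.001, -1.0, 0.0]]
ft_force: [-0.8, -0.2, -0.1]
grip_width: 0.0314
[ 0.6415856  -0.21800377  0.06187689] [-0.78010921 -0.15942205 -0.06734237] 0.03137372376483017
```

View pics/s10.png

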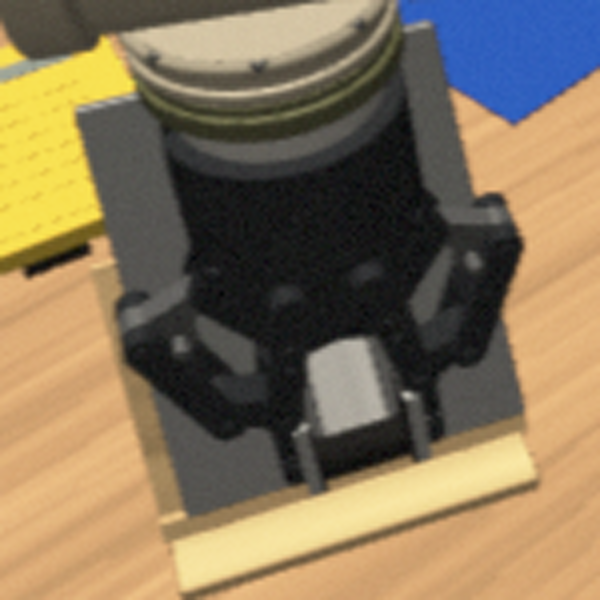

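```bash
python3 -m pendant '[[[0.02,-0.007,0.05],0,0.3],[[0.02,-0.008,0.05],0,0.3],[[0,0,0],0,0.3],[[0,0,0],0,0.3]]' ; python3 -m pendant '[[[0.02,-0.007,0.05],0,0.3],[[0,0,0],0,0.3],[[0,0,0],0,0.3],[[0,0,0],0,0.3]]' ; python3 - <<'E'
from h import *
s=env.observe()
p,d=env.get_image("scene");C=cloud("scene",d)
O=np.array([.58802,-.19747,.03281]);zp=np.array([-.46659,.17803,.86637]);yp=np.array([.35649,.9343,0]);xp=np.cross(yp,zp)
rel=(C-O)@np.stack([xp,yp,zp],1)
m=(abs(rel[...,1])<.008)&(rel[...,0]>.012)&(rel[...,0]<.095)&(rel[...,2]>.01)&(rel[...,2]<.13)
m[:300]=0
hy=(rel[...,0]-.015)/(.127-rel[...,2])
for v in range(305,345,3):
    i=np.where(m[v])[0]
    if len(i):print(v,np.median(rel[v,i],0).round(4))
pm=np.zeros_like(m);pm[260:340,150:260]=1
pm&=(abs(rel[...,1])>.05)&(abs(rel[...,1])<.068)&(rel[...,2]>.02)&(rel[...,2]<.16)
print("panel dist to old plane",np.median(rel[pm][:,0]))
E
```

```text
time_s: 7.93
position: [0.6427, -0.2184, 0.0647]
tool_rot: [[-0.935, 0.0, -0.354], [0.354, 0.0, -0.935], [-0.0, -1.0, -0.0]]
ft_force: [-0.6, 0.5, -1.5]
grip_width: 0.0309
time_s: 8.27
position: [0.6434, -0.2186, 0.0663]
tool_rot: [[-0.935, 0.0, -0.354], [0.354, -0.0, -0.935], [-0.0, -1.0, -0.0]]
ft_force: [-0.8, 1.6, -3.0]
grip_width: 0.031
314 [0.0662 0.0037 0.0698]
317 [0.0681 0.0004 0.0669]
320 [ 0.0713 -0.0001  0.0634]
323 [ 0.0735 -0.0005  0.0592]
326 [ 0.0764 -0.0003  0.0554]
329 [ 0.0791 -0.0001  0.0517]
332 [ 0.0819 -0.0005  0.0478]
335 [0.0862 0.0004 0.0442]
338 [0.0921 0.0005 0.0411]
341 [ 0.0932 -0.0006  0.0376]
344 [ 0.0921 -0.001   0.0329]
panel dist to old plane 0.012978199518666864
```

```bash
python3 -m pendant '[[[0,0,0],0,0.65],[[0,0,0],0,0.65],[[0,0,0],0,0.65],[[0,0,0],0,0.65],[[0.5,-0.2,0.8],0,0.65],[[0.5,-0.2,1],0,0.65],[[0,0,1],0,0.65],[[0,0,1],0,0.65],[[0,0,1],0,0.65],[[0,0,1],0,0.65],[[0,0,0],0,0.65]]'; python3 - <<'E'
from h import *
s=env.observe();print(s["position"],s["ft_force"],s["q"])
p,d=env.get_image("scene");C=cloud("scene",d);cv2.imwrite("pics/s11.png",p[:,:,::-1])
np.savez("s11.npz",p=p,d=d)
O=np.array([.58802,-.19747,.03281]);zp=np.array([-.46659,.17803,.86637]);yp=np.array([.35649,.9343,0]);xp=np.cross(yp,zp)
rel=(C-O)@np.stack([xp,yp,zp],1)
m=(abs(rel[...,1])<.008)&(rel[...,0]>.012)&(rel[...,0]<.095)&(rel[...,2]>.01)&(rel[...,2]<.13)
for v in range(270,345,6):
    i=np.where(m[v])[0]
    if len(i):print(v,len(i),np.median(rel[v,i],0).round(4))
pm=np.zeros_like(m);pm[230:365,145:265]=1
pm&=(abs(rel[...,1])>.03)&(abs(rel[...,1])<.068)&(rel[...,2]>.02)&(rel[...,2]<.16)&(rel[...,0]<.04)
print("panel plane",np.median(rel[pm][:,0]),np.percentile(rel[pm][:,0],[10,90]))
E
```

```text
time_s: 9.23
position: [0.6746, -0.2313, 0.2476]
tool_rot: [[-0.935, 0.01, -0.354], [0.354, -0.006, -0.935], [-0.012, -1.0, 0.002]]
ft_force: [0.9, 0.0, 0.2]
grip_width: 0.0562
[ 0.67464182 -0.23128641  0.24763408] [0.94630454 0.0383763  0.24155267] [-2.84057169e+01  3.85158798e+01  3.64583838e+01 -9.22149205e-04
  1.04351240e+02  8.23352153e+01]
270 2 [0.0176 0.0065 0.1294]
276 11 [0.0243 0.0005 0.122 ]
282 11 [ 0.0295 -0.0006  0.1141]
288 11 [ 3.650e-02 -1.000e-04  1.055e-01]
294 11 [0.043  0.0004 0.0972]
300 12 [0.0499 0.0001 0.089 ]
306 11 [ 0.0561 -0.0001  0.0809]
312 11 [0.0624 0.0003 0.0731]
318 12 [0.0688 0.     0.0658]
324 11 [ 0.0744 -0.0002  0.0576]
330 12 [ 0.0809 -0.0004  0.0505]
336 12 [ 0.09   -0.0001  0.0436]
342 6 [ 0.0889 -0.0035  0.0355]
panel plane 0.00693665020956972 [0.00283301 0.01040543]
```

View pics/s11.png

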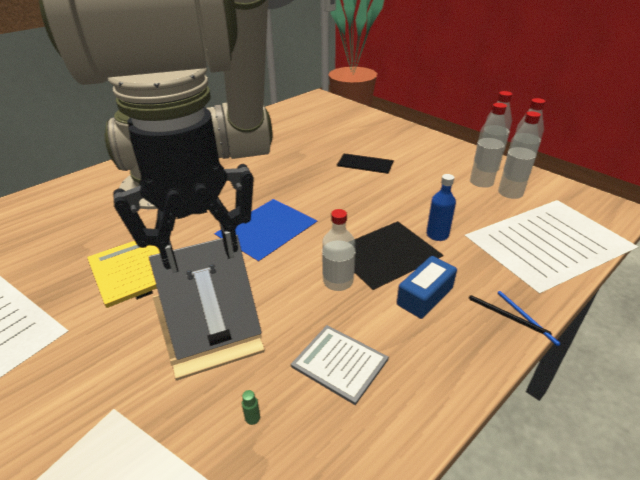

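```bash
cat >> h.py <<'E'
def plane(C,m,seed=0):
    X=C[m];rng=np.random.default_rng(seed);best=0
    for _ in range(600):
        a=X[rng.choice(len(X),3,False)];n=np.cross(a[1]-a[0],a[2]-a[0]);n/=np.linalg.norm(n)+1e-12
        i=abs((X-a[0])@n)<.002
        if i.sum()>best:best=i.sum();b=i
    Y=X[b];c=Y.mean(0);n=np.linalg.svd(Y-c)[2][2];return c,n*np.sign(n[0]),best
E
python3 - <<'E'
from h import *
S=np.load("s11.npz");C=cloud("scene",S["d"]);hsv=cv2.cvtColor(S["p"],cv2.COLOR_RGB2HSV);p=S["p"].astype(int)
g=np.zeros((480,640),bool);g[230:365,145:265]=1
g&=(hsv[...,1]<50)&(C[...,2]>0.03)&(C[...,2]<.19)&(p.max(-1)<130)
c,n,b=plane(C,g);yw=np.arctan2(n[1],n[0]);print(b,g.sum(),n,"z lean from vertical",np.degrees(np.arcsin(n[2])),"yaw",np.degrees(yw))
yv=np.array([-np.sin(yw),np.cos(yw),0]);zx=np.cross(n,yv)
m=(g&(abs((C-c)@n)<.004)).astype(np.uint8)
Y=C[m>0];q=np.stack([(Y-c)@yv,(Y-c)@zx],1)
r=cv2.minAreaRect((q*1000).astype(np.float32));print(r)
rc=c+(yv*r[0][0]+zx*r[0][1])/1000;O=rc-n*.006-zx*.085
print("O",O,"top",O+zx*.17)
rel=(C-O)@np.stack([n,yv,zx],1)
L=(abs(rel[...,1])<.009)&(rel[...,0]>.022)&(rel[...,0]<.085)&(rel[...,2]>.03)&(rel[...,2]<.12)
L[:275]=0
print("leg angle",np.arctan(-np.polyfit(rel[L][:,2],rel[L][:,0],1)[0]),L.sum())
E
```

```text
6464 7576 [ 0.78088935 -0.29709651  0.54949567] z lean from vertical 33.33242062476158 yaw -20.829776165696497
((2.5528182983398438, 0.03485107421875), (168.13226318359375, 138.0748291015625), 89.97154998779297)
O [ 0.59243017 -0.20020197  0.03621178] top [ 0.50512137 -0.16698454  0.17824619]
leg angle 0.6199989027798766 740
```

The leg measures 0.62 rad, so it is at its stop, and the panel leans 33° in the rest. Next I turn +90° and move over the panel's top edge.

```bash
python3 -m pendant '[[[-0.9,0.34,0],1,0.65],[[-0.9,0.34,0],1,0.65],[[-0.9,0.34,0],1,0.65],[[-0.9,0.34,0],1,0.65],[[-0.9,0.34,0],1,0.65],[[-0.9,0.34,0],1,0.65],[[0,0,0],1,0.65],[[0,0,0],1,0.65],[[0,0,0],1,0.65],[[0,0,0],1,0.65],[[0,0,0],1,0.65],[[0,0,0],1,0.65]]' && python3 -m pendant '[[[0,0,0],1,0.65],[[0,0,0],1,0.65],[[0,0,0],1,0.65],[[0,0,0],1,0.65],[[0,0,0],1,0.65],[[0,0,0],1,0.65],[[0,0,-1],0,0.65],[[0,0,0],0,0.65]]'; python3 - <<'E'
from h import *
s=env.observe();print(s["position"],s["q"],np.degrees(np.arctan2(s["tool_rot"][1,2],s["tool_rot"][0,2])))
p,d=env.get_image("scene");C=cloud("scene",d);cv2.imwrite("pics/s12.png",cv2.resize(p[130:370,80:320],(600,600),interpolation=2)[:,:,::-1])
E
```

```text
time_s: 10.28
position: [0.5109, -0.1692, 0.2393]
tool_rot: [[-0.772, -0.001, 0.636], [-0.636, 0.001, -0.772], [0.001, -1.0, -0.001]]
ft_force: [-0.3, -0.5, -0.8]
grip_width: 0.0557
time_s: 10.95
position: [0.5092, -0.1682, 0.2055]
tool_rot: [[-0.354, -0.007, 0.935], [-0.935, 0.004, -0.354], [-0.002, -1.0, -0.008]]
ft_force: [-0.4, 0.2, -0.5]
grip_width: 0.0554
[ 0.50922086 -0.16822055  0.20551793] [-3.09368288e+01  2.02338325e+01  7.49624507e+01 -3.65395636e-04
  8.52963954e+01 -1.01876866e+01] -20.748743376576396
```

View pics/s12.png

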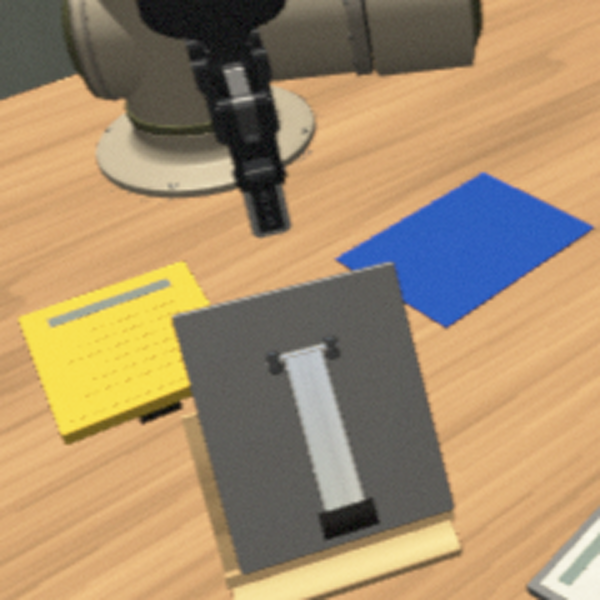

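```bash
python3 - <<'E'
from h import *
s=env.observe();print(s["position"],s["tool_rot"][:,1])
p,d=env.get_image("scene");C=cloud("scene",d)
u,v=80+int(268/2.5),130+int(226/2.5)
print([C[v+k,u].round(4) for k in (-6,-3,-1,0,1,2)])
E
```

```text
[ 0.50983585 -0.16858061  0.20772225] [-0.00559546  0.00334963 -0.99997874]
[array([ 0.5498, -0.184 ,  0.2677]), array([ 0.5484, -0.1845,  0.2622]), array([ 0.5485, -0.1852,  0.2592]), array([ 0.5483, -0.1854,  0.2575]), array([ 0.5418, -0.1831,  0.2513]), array([ 0.5415, -0.1833,  0.2495])]
```

```bash
python3 -m pendant '[[[0.06,-0.03,-0.5],0,0.65],[[0,0,-0.5],0,0.65],[[0,0,-0.5],0,0.65],[[0,0,-0.5],0,0.65],[[0,0,-0.4],0,0.65],[[0,0,-0.3],0,0.65],[[0,0,-0.25],0,0.65],[[0,0,0],0,0.65],[[0,0,0],0,0.65]]'; python3 - <<'E'
from h import *
s=env.observe();print(s["position"],s["ft_force"])
p,d=env.get_image("scene");C=cloud("scene",d);cv2.imwrite("pics/s13.png",cv2.resize(p[190:370,120:300],(600,600),interpolation=2)[:,:,::-1])
E
```

```text
time_s: 11.8
position: [0.5133, -0.1704, 0.1222]
tool_rot: [[-0.354, 0.0, 0.935], [-0.935, -0.0, -0.354], [0.0, -1.0, 0.0]]
ft_force: [-0.2, 0.1, 0.4]
grip_width: 0.0556
[ 0.51332021 -0.17043364  0.12216975] [-0.15863435  0.13394337  0.44644557]
```

View pics/s13.png

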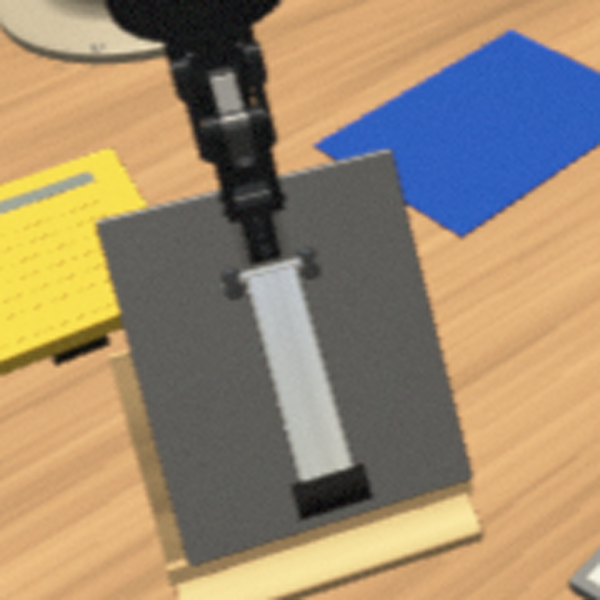

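```bash
python3 -m pendant '[[[0.19,-0.07,0.03],0,0.6],[[0.19,-0.07,0.03],0,0.6],[[0.19,-0.07,0.03],0,0.55],[[0.19,-0.07,0.03],0,0.55],[[0.19,-0.07,0.03],0,0.5],[[0.19,-0.07,0.03],0,0.5],[[0.19,-0.07,0.03],0,0.5],[[0.19,-0.07,0.04],0,0.5],[[0.19,-0.07,0.04],0,0.5],[[0.19,-0.07,0.04],0,0.5],[[0,0,0],0,0.5],[[0,0,0],0,0.5]]'; python3 - <<'E'
from h import *
s=env.observe();print(s["position"],s["ft_force"])
p,d=env.get_image("scene");C=cloud("scene",d);cv2.imwrite("pics/s14.png",cv2.resize(p[190:370,120:300],(600,600),interpolation=2)[:,:,::-1])
g=np.zeros((480,640),bool);g[200:365,145:275]=1
hsv=cv2.cvtColor(p,cv2.COLOR_RGB2HSV)
g&=(hsv[...,1]<50)&(C[...,2]>0.03)&(C[...,2]<.21)&(p.max(-1)<130)
c,n,b=plane(C,g);print(b,g.sum(),"lean",np.degrees(np.arcsin(n[2])),"yaw",np.degrees(np.arctan2(n[1],n[0])))
E
```

```text
time_s: 12.85
position: [0.5702, -0.1913, 0.1314]
tool_rot: [[-0.354, -0.0, 0.935], [-0.935, 0.0, -0.354], [-0.0, -1.0, -0.0]]
ft_force: [0.3, 0.2, -0.3]
grip_width: 0.0429
[ 0.57022911 -0.19133703  0.13144575] [ 0.33958506  0.23306965 -0.2907302 ]
6504 7480 lean 13.141159834502115 yaw -20.94891059836107
```

View pics/s14.png

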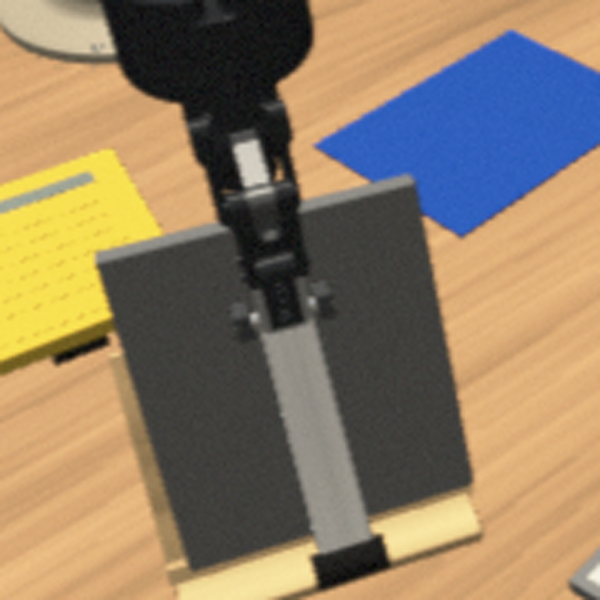

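```bash
python3 -m pendant '[[[0.13,-0.05,0.05],0,0.45],[[0.13,-0.05,0.05],0,0.45],[[0.13,-0.05,0.05],0,0.4],[[0.13,-0.05,0.05],0,0.35],[[0.13,-0.05,0.05],0,0.35],[[0.13,-0.05,0.05],0,0.3],[[0,0,0],0,0.3],[[0,0,0],0,0.3],[[0,0,0],0,0.3]]' 30; python3 - <<'E'
from h import *
s=env.observe();print(s["position"],s["ft_force"])
p,d=env.get_image("scene");C=cloud("scene",d);cv2.imwrite("pics/s15.png",cv2.resize(p[190:370,120:300],(600,600),interpolation=2)[:,:,::-1])
g=np.zeros((480,640),bool);g[200:365,145:275]=1
hsv=cv2.cvtColor(p,cv2.COLOR_RGB2HSV)
g&=(hsv[...,1]<50)&(C[...,2]>0.03)&(C[...,2]<.21)&(p.max(-1)<130)
c,n,b=plane(C,g);print(b,g.sum(),"lean",np.degrees(np.arcsin(n[2])),"yaw",np.degrees(np.arctan2(n[1],n[0])))
m=g&(abs((C-c)@n)<.004);print("z range",np.percentile(C[m][:,2],[0.5,99.5]))
print("plane offset from tool (ex)",((c-s["position"])@n))
E
```

```text
time_s: 13.65
position: [0.5934, -0.2002, 0.1405]
tool_rot: [[-0.354, -0.0, 0.935], [-0.935, 0.0, -0.354], [0.0, -1.0, -0.0]]
ft_force: [0.7, -0.5, -0.2]
grip_width: 0.0254
[ 0.59338504 -0.20021207  0.14054047] [ 0.73176406 -0.54687229 -0.17255533]
5742 7306 lean -2.6178188519473666 yaw -20.898604360319812
z range [0.03838361 0.20402396]
plane offset from tool (ex) 0.010731790578207794
```

View pics/s15.png

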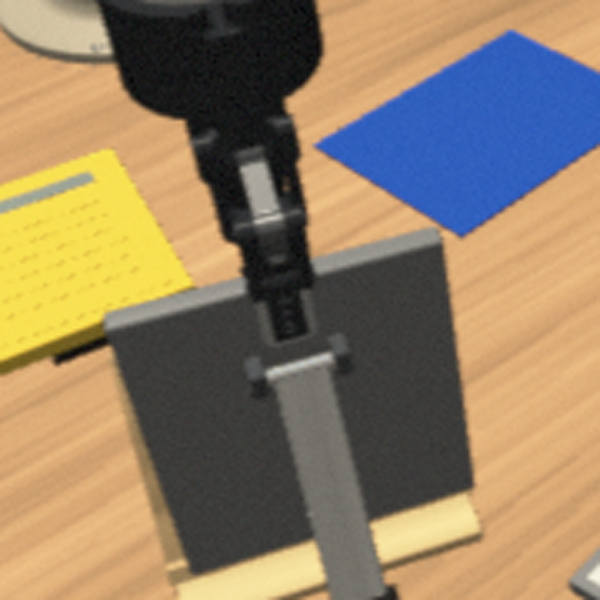

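```bash
python3 -m pendant '[[[0,0,0],0,0.2],[[0,0,0],0,0.15],[[0,0,0],0,0.1],[[0,0,0],0,0.05],[[0,0,0],0,0.05],[[0,0,0],0,0.05],[[0,0,0],0,0.05]]' 70; python3 -m pendant '[[[0,0,0.1],0,0.05],[[0,0,0.2],0,0.05],[[0,0,0.3],0,0.05],[[0,0,0.4],0,0.05],[[0,0,0.4],0,0.05],[[0,0,0.3],0,0.05],[[0,0,0],0,0.05],[[0,0,0],0,0.05]]'; python3 - <<'E'
from h import *
s=env.observe();print(s["position"],s["ft_force"])
p,d=env.get_image("scene");C=cloud("scene",d);cv2.imwrite("pics/s16.png",p[:,:,::-1])
g=np.zeros((480,640),bool);g[150:345,145:285]=1
hsv=cv2.cvtColor(p,cv2.COLOR_RGB2HSV)
g&=(hsv[...,1]<50)&(C[...,2]>0.03)&(C[...,2]<.27)&(p.max(-1)<130)
c,n,b=plane(C,g);print(b,g.sum(),"lean",np.degrees(np.arcsin(n[2])),"yaw",np.degrees(np.arctan2(n[1],n[0])))
m=g&(abs((C-c)@n)<.004);print("z range",np.percentile(C[m][:,2],[0.5,99.5]))
print("plane offset from tool (ex)",((c-s["position"])@n))
E
```

```text
time_s: 14.28
position: [0.5933, -0.2003, 0.1408]
tool_rot: [[-0.354, -0.0, 0.935], [-0.935, 0.0, -0.354], [0.0, -1.0, -0.0]]
ft_force: [-1.4, -0.2, 3.8]
grip_width: 0.0109
time_s: 14.95
position: [0.5936, -0.2003, 0.1919]
tool_rot: [[-0.354, 0.001, 0.935], [-0.935, -0.0, -0.354], [0.0, -1.0, 0.001]]
ft_force: [0.1, -0.3, -3.3]
grip_width: 0.011
[ 0.59356725 -0.20032506  0.19189312] [ 0.08739729 -0.30710384 -3.33582874]
6914 8952 lean -0.05048739760527429 yaw -20.713620166926702
z range [0.08976244 0.25559188]
plane offset from tool (ex) 0.006718398768194573
```

View pics/s16.png

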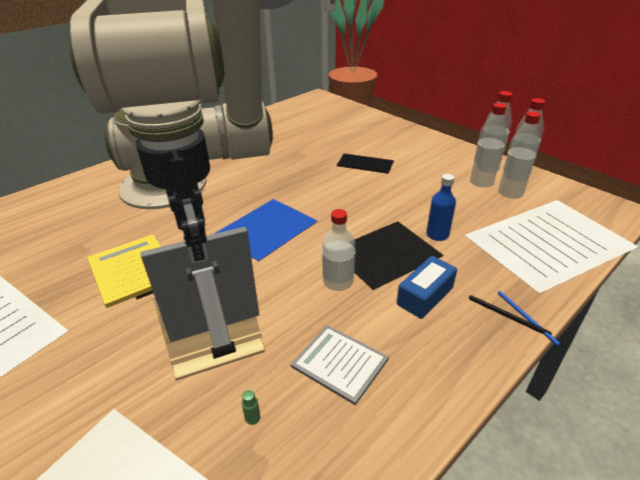

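Lifted cleanly: the panel hangs vertical with a 3.3 N weight and its bottom at z≈0.087. Now I'll raise it over the bottle height and cross to the mat.

```bash
python3 -m pendant '[[[0,0,0.4],0,0.05],[[0,0,0.6],0,0.05],[[0,0,0.7],0,0.05],[[0,0,0.7],0,0.05],[[0,0,0.7],0,0.05],[[0,0.3,0.5],0,0.05],[[-0.05,0.5,0.3],0.2,0.05],[[-0.05,0.6,0],0.2,0.05],[[-0.05,0.7,0],0.2,0.05],[[-0.05,0.7,0],0.2,0.05],[[-0.05,0.7,0],0.2,0.05],[[-0.05,0.7,0],0.2,0.05]]' && python3 -m pendant '[[[-0.1,0.7,0],0.2,0.05],[[-0.1,0.7,0],0.2,0.05],[[-0.1,0.7,0],0.2,0.05],[[-0.1,0.7,0],0.2,0.05],[[-0.1,0.7,0],0,0.05],[[-0.1,0.7,0],0,0.05],[[-0.1,0.7,0],0,0.05],[[-0.1,0.7,0],0,0.05],[[-0.05,0.6,0],0,0.05],[[0,0.5,0],0,0.05],[[0,0,0],0,0.05],[[0,0,0],0,0.05]]'; python3 - <<'E'
from h import *
s=env.observe();print(s["position"],s["ft_force"],s["q"],np.degrees(np.arctan2(s["tool_rot"][1,2],s["tool_rot"][0,2])))
for n in("scene","top"):
    p,d=env.get_image(n);np.savez(n+"17.npz",p=p,d=d);cv2.imwrite(f"pics/{n}17.png",p[:,:,::-1])
E
```

```text
time_s: 16.0
position: [0.5838, -0.0723, 0.3075]
tool_rot: [[-0.252, -0.002, 0.968], [-0.968, 0.001, -0.252], [-0.0, -1.0, -0.002]]
ft_force: [-0.3, -0.3, -3.1]
grip_width: 0.0108
time_s: 17.0
position: [0.5583, 0.1277, 0.3078]
tool_rot: [[-0.184, -0.002, 0.983], [-0.983, -0.0, -0.184], [0.0, -1.0, -0.002]]
ft_force: [0.2, 0.4, -3.3]
grip_width: 0.0108
[0.55828662 0.12765199 0.30776415] [ 0.17617556  0.39054666 -3.31454657] [ 1.04341682e+00  2.14586111e+01  5.65715415e+01 -7.08992554e-03
  1.02067724e+02  1.16520864e+01] -10.610167868030548
```

View pics/scene17.png

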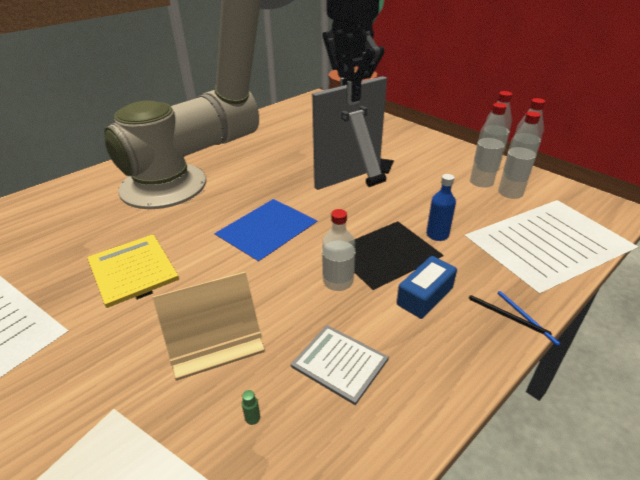

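View pics/top17.png

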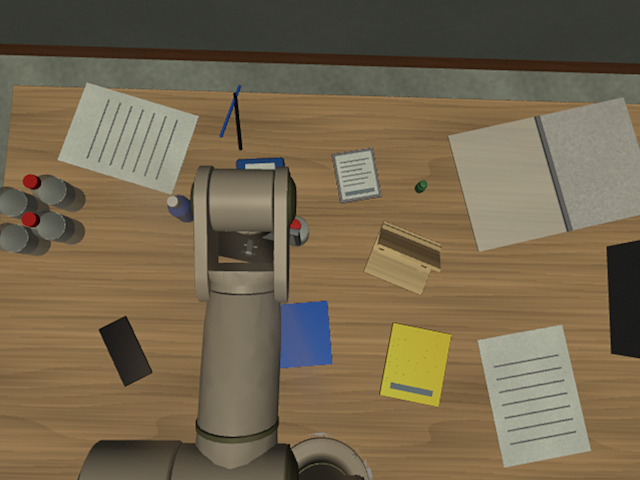

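```bash
cat > pp.py <<'E'
from h import *
def panel(p,d,box,zr=(.03,.4)):
    C=cloud("scene",d);g=np.zeros((480,640),bool);u0,v0,u1,v1=box;g[v0:v1,u0:u1]=1
    hsv=cv2.cvtColor(p,cv2.COLOR_RGB2HSV)
    g&=(hsv[...,1]<60)&(C[...,2]>zr[0])&(C[...,2]<zr[1])&(p.max(-1)<130)
    c,n,b=plane(C,g);yw=np.arctan2(n[1],n[0]);yv=np.array([-np.sin(yw),np.cos(yw),0]);zx=np.cross(n,yv)
    m=(g&(abs((C-c)@n)<.005)).astype(np.uint8);k,l,st,_=cv2.connectedComponentsWithStats(m);m=l==1+np.argmax(st[1:,4])
    Y=C[m];q=np.stack([(Y-c)@yv,(Y-c)@zx],1)
    lo,hi=np.percentile(q,[.3,99.7],axis=0)
    r=(lo+hi)/2;rc=c+yv*r[0]+zx*r[1];O=rc-n*.006-zx*.085
    print(b,g.sum(),"size",(hi-lo).round(4),"lean back deg",-np.degrees(np.arcsin(n[2])).round(2),"yaw",np.degrees(yw).round(2),"O",O.round(4),"top",(O+zx*.17).round(4))
    return O,n,yv,zx,C
E
python3 - <<'E'
from pp import *
S=np.load("scene17.npz");O,n,y,z,C=panel(S["p"],S["d"],(305,70,395,195))
s=env.observe();P=s["position"];print(P,"O-P in tool ex,y,z:",(O-P)@n,(O-P)@y,(O-P)[2])
E
```

```text
4722 6728 size [0.1389 0.1673] lean back deg 0.21 yaw -10.65 O [0.5579 0.1256 0.2034] top [0.5586 0.1255 0.3734]
[0.55867024 0.12645518 0.30806945] O-P in tool ex,y,z: -0.00018321584460118332 -0.0009259557959396811 -0.10470547031752325
```

```bash
python3 -m pendant '[[[0,0.5,0],0,0.05],[[0,0.6,0],0,0.05],[[0,0.6,0],0,0.05],[[0,0.6,0],0,0.05],[[0,0.5,0],0,0.05],[[0,0.27,0],0,0.05],[[0,0,-0.5],0,0.05],[[0,0,-0.7],0,0.05],[[0,0,-0.7],0,0.05],[[0,0,-0.7],0,0.05],[[0,0,-0.7],0,0.05],[[0,0,-0.6],0,0.05]]' && python3 -m pendant '[[[0,0,-0.6],0,0.05],[[0,0,-0.6],0,0.05],[[0,0,-0.5],0,0.05],[[0,0,-0.4],0,0.05],[[0,0,0],0,0.05],[[0,0,0],0,0.05]]'; python3 - <<'E'
from pp import *
s=env.observe();print(s["position"],s["ft_force"])
p,d=env.get_image("scene");cv2.imwrite("pics/s18.png",p[:,:,::-1]);np.savez("s18.npz",p=p,d=d)
E
```

```text
time_s: 18.1
position: [0.5587, 0.2177, 0.19]
tool_rot: [[-0.187, -0.001, 0.982], [-0.982, -0.001, -0.187], [0.001, -1.0, -0.001]]
ft_force: [-0.0, -0.3, -2.6]
grip_width: 0.0108
time_s: 18.6
position: [0.559, 0.2181, 0.1285]
tool_rot: [[-0.187, -0.001, 0.982], [-0.982, -0.0, -0.187], [0.001, -1.0, -0.001]]
ft_force: [-0.7, 0.6, -3.2]
grip_width: 0.011
[0.55903523 0.2180758  0.12850011] [-0.74328579  0.62895073 -3.22925181]
```

View pics/s18.png

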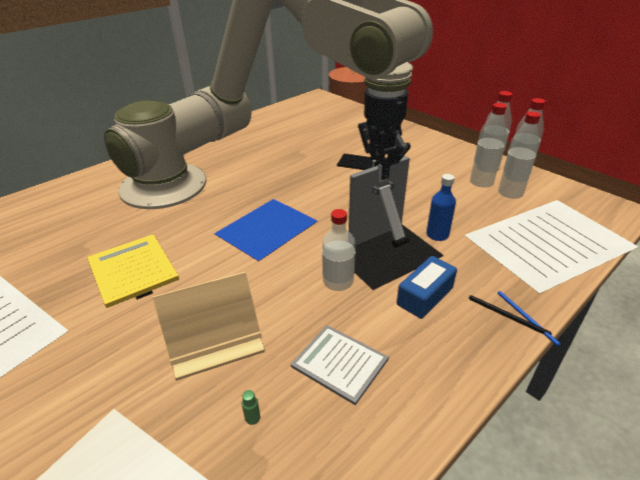

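```bash
python3 -m pendant '[[[0,0,-0.2],0,0.05],[[0,0,-0.2],0,0.05],[[0,0,-0.15],0,0.05],[[0,0,0],0,0.05],[[0,0,0],0,0.05]]'; python3 -m pendant '[[[0,0,-0.05],0,0.05],[[0,0,-0.05],0,0.05],[[0,0,0],0,0.05],[[0,0,0],0,0.05]]'
```

```text
time_s: 19.07
position: [0.5589, 0.2188, 0.1118]
tool_rot: [[-0.186, -0.001, 0.982], [-0.982, -0.0, -0.186], [0.0, -1.0, -0.001]]
ft_force: [1.1, 0.3, -3.8]
grip_width: 0.0108
time_s: 19.4
position: [0.559, 0.2188, 0.1092]
tool_rot: [[-0.186, 0.0, 0.982], [-0.982, 0.0, -0.186], [-0.0, -1.0, 0.0]]
ft_force: [0.4, 0.6, -3.1]
grip_width: 0.0108
```

```bash
python3 -m pendant '[[[0,0,-0.05],0,0.05],[[0,0,0],0,0.05],[[0,0,0],0,0.05]]';python3 -m pendant '[[[0,0,-0.04],0,0.05],[[0,0,0],0,0.05],[[0,0,0],0,0.05]]'; python3 - <<'E'
from pp import *
s=env.observe();P=s["position"]
p,d=env.get_image("scene");O,n,y,z,C=panel(p,d,(340,140,420,270),(.01,.19));print(O-P)
E
```

```text
time_s: 19.65
position: [0.5594, 0.2188, 0.1089]
tool_rot: [[-0.186, 0.002, 0.982], [-0.982, 0.0, -0.186], [-0.001, -1.0, 0.002]]
ft_force: [-2.2, -0.7, 5.4]
grip_width: 0.0106
time_s: 19.9
position: [0.5597, 0.2188, 0.1089]
tool_rot: [[-0.186, 0.004, 0.982], [-0.982, 0.0, -0.186], [-0.001, -1.0, 0.003]]
ft_force: [-3.8, -1.9, 12.6]
grip_width: 0.0107
2436 3828 size [0.1381 0.1643] lean back deg 0.21 yaw -10.73 O [0.5588 0.2159 0.0078] top [0.5595 0.2158 0.1778]
[-0.00086206 -0.00290914 -0.10112644]
```

The panel is on the mat: force rises to 12 N and the bottom is at z≈3–7 mm. I'll relieve the press, then open the jaws a little so they cage the panel.

```bash
python3 -m pendant '[[[0,0,0.06],0,0.05],[[0,0,0],0,0.05],[[0,0,0],0,0.05]]'; python3 -m pendant '[[[0,0,0],0,0.16],[[0,0,0],0,0.2],[[0,0,0],0,0.25],[[0,0,0],0,0.3],[[0,0,0],0,0.35],[[0,0,0],0,0.4],[[0,0,0],0,0.4],[[0,0,0],0,0.4]]' 20; python3 - <<'E'
from pp import *
s=env.observe();P=s["position"];print(P)
p,d=env.get_image("scene");O,n,y,z,C=panel(p,d,(340,140,420,270),(.01,.19));print(O-P)
cv2.imwrite("pics/s19.png",cv2.resize(p[60:280,300:480],(490,600),interpolation=2)[:,:,::-1])
E
```

```text
time_s: 20.2
position: [0.5594, 0.2189, 0.1089]
tool_rot: [[-0.186, 0.001, 0.982], [-0.982, 0.0, -0.186], [-0.001, -1.0, 0.001]]
ft_force: [0.2, -0.6, 5.9]
grip_width: 0.0109
time_s: 20.87
position: [0.559, 0.2188, 0.1082]
tool_rot: [[-0.186, 0.0, 0.982], [-0.982, 0.0, -0.186], [-0.0, -1.0, 0.0]]
ft_force: [-0.4, 0.5, -0.5]
grip_width: 0.0338
[0.55900023 0.21877993 0.10820391]
2328 3784 size [0.1388 0.163 ] lean back deg 3.65 yaw -10.79 O [0.5597 0.2161 0.0078] top [0.5703 0.214  0.1775]
[ 0.00065225 -0.00272004 -0.10035653]
```

View pics/s19.png

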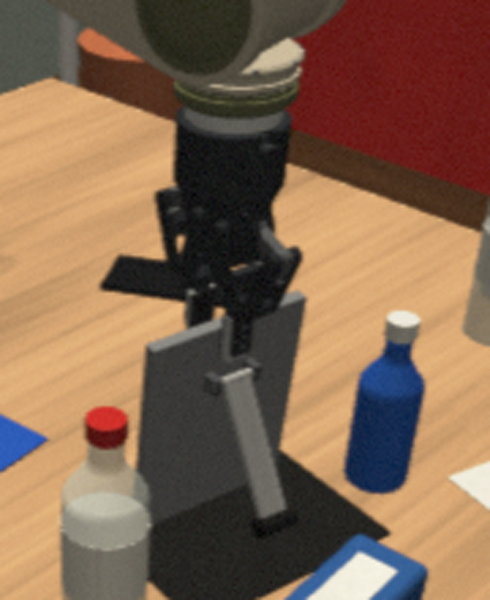

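It leans back 3.7° onto the outer finger, caged as planned. Now I'll lower it back slowly.

```bash
python3 -m pendant '[[[0.1,-0.02,0],0,0.4],[[0.1,-0.02,0],0,0.4],[[0.1,-0.02,0],0,0.4],[[0.1,-0.02,0],0,0.4],[[0.1,-0.02,0],0,0.4],[[0.1,-0.02,0],0,0.4],[[0.1,-0.02,0],0,0.4],[[0.1,-0.02,0],0,0.4],[[0.1,-0.02,0],0,0.4],[[0.1,-0.02,0],0,0.4],[[0.1,-0.02,0],0,0.4],[[0,0,0],0,0.4]]'; python3 - <<'E'
from pp import *
s=env.observe();P=s["position"];print(P)
p,d=env.get_image("scene");O,n,y,z,C=panel(p,d,(340,140,430,270),(.01,.19));print(O-P)
cv2.imwrite("pics/s20.png",cv2.resize(p[60:280,300:480],(490,600),interpolation=2)[:,:,::-1])
E
```

```text
time_s: 21.92
position: [0.5926, 0.212, 0.1082]
tool_rot: [[-0.187, 0.0, 0.982], [-0.982, 0.0, -0.187], [-0.0, -1.0, 0.0]]
ft_force: [1.3, -0.4, 0.3]
grip_width: 0.0344
[0.59258608 0.21203786 0.10817432]
1895 3233 size [0.1375 0.1768] lean back deg 15.39 yaw -10.85 O [0.5624 0.2148 0.0154] top [0.6067 0.2064 0.1793]
[-0.03020123  0.00280469 -0.09273228]
```

View pics/s20.png

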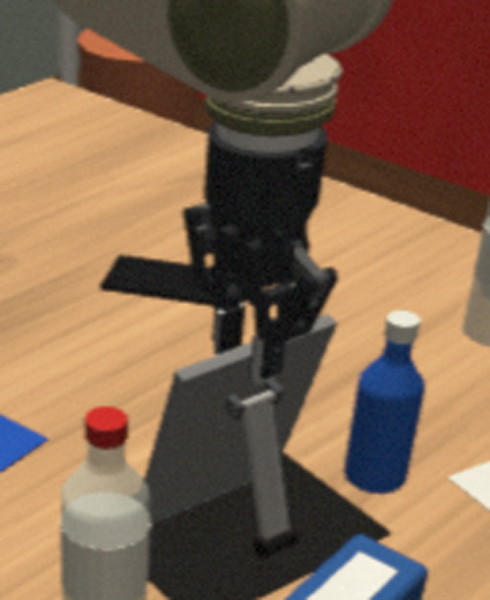

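```bash
python3 -m pendant '[[[0.1,-0.02,0],0,0.4],[[0.1,-0.02,0],0,0.4],[[0.1,-0.02,0],0,0.4],[[0.1,-0.02,0],0,0.4],[[0.1,-0.02,0],0,0.4],[[0.1,-0.02,0],0,0.45],[[0,0,0],0,0.5],[[0,0,0],0,0.5],[[0,0,0],0,0.5]]'; python3 - <<'E'
from pp import *
s=env.observe();P=s["position"];print(P)
p,d=env.get_image("scene");O,n,y,z,C=panel(p,d,(340,140,430,270),(.01,.19));print(O-P)
print("ex tool-top",(P-(O+z*.17))@np.array([.983,-.186,0]))
cv2.imwrite("pics/s21.png",cv2.resize(p[60:280,300:480],(490,600),interpolation=2)[:,:,::-1])
E
```

```text
time_s: 22.72
position: [0.6099, 0.2087, 0.1082]
tool_rot: [[-0.186, -0.0, 0.982], [-0.982, 0.0, -0.186], [0.0, -1.0, -0.0]]
ft_force: [-0.0, -0.2, 0.0]
grip_width: 0.043
[0.60985003 0.20867997 0.10816641]
1598 2905 size [0.108  0.1633] lean back deg 19.95 yaw -10.83 O [0.5585 0.2008 0.0095] top [0.6154 0.1899 0.1693]
[-0.0513648  -0.00789859 -0.09870294]
ex tool-top -0.008997834265124903
```

View pics/s21.png

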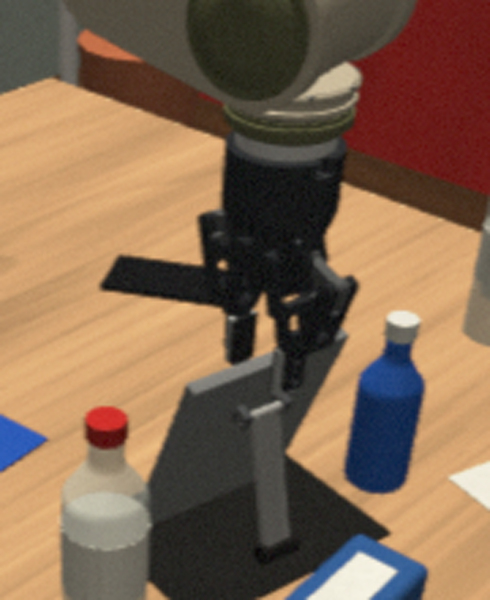

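Standing at a 20° lean with no force on the tool. The fingers have a few mm clearance each side, so I'll withdraw straight up.

```bash
python3 -m pendant '[[[0,0,0.2],0,0.55],[[0,0,0.4],0,0.55],[[0,0,0.5],0,0.55],[[0,0,0.7],0,0.55],[[0,0,1],0,0.55],[[0,0,1],0,0.55],[[0,0,1],0,0.55],[[-1,0,0.5],0,0.55],[[-1,0,0],0,0.55],[[-1,0,0],0,0.55],[[-1,0,0],0,0.55],[[0,0,0],0,0.55]]' && python3 -m pendant '[[[-1,-1,0],0,0.55],[[-1,-1,0],0,0.55],[[0,-1,0],0,0.55],[[0,-1,0],0,0.55],[[0,-1,0],0,0.55],[[0,-1,0],0,0.55],[[0,-1,0],0,0.55],[[0,0,0],0,0.55]]'; python3 - <<'E'
from pp import *
s=env.observe();print(s["position"],s["ft_force"])
p,d=env.get_image("scene");O,n,y,z,C=panel(p,d,(340,140,430,270),(.015,.18))
T,dt=env.get_image("top");cv2.imwrite("pics/s22.png",p[:,:,::-1]);cv2.imwrite("pics/t22.png",T[:,:,::-1])
M=np.array([.599,.210,0]);em=np.array([.983,-.184,0]);ym=np.array([.184,.983,0])
F=O+n*.015+z*.127+.112*(np.sin(.611)*n-np.cos(.611)*z)
rel=(C-O)@np.stack([n,y,z],1)
L=(abs(rel[...,1])<.009)&(rel[...,0]>.022)&(rel[...,0]<.085)&(rel[...,2]>.03)&(rel[...,2]<.12)
print("leg",np.arctan(-np.polyfit(rel[L][:,2],rel[L][:,0],1)[0]),L.sum())
for q in(O,F):print((q-M)@em,(q-M)@ym,q[2])
print(proj("scene",F))
E
```

```text
time_s: 23.77
position: [0.4854, 0.2091, 0.2688]
tool_rot: [[-0.185, -0.0, 0.983], [-0.983, 0.0, -0.185], [-0.0, -1.0, -0.0]]
ft_force: [0.7, 0.1, 0.3]
grip_width: 0.0467
time_s: 24.43
position: [0.4314, -0.0043, 0.2676]
tool_rot: [[-0.191, 0.0, 0.982], [-0.982, -0.001, -0.191], [0.001, -1.0, 0.001]]
ft_force: [0.0, 0.3, -0.2]
grip_width: 0.0468
[ 0.431388   -0.00425686  0.26758409] [ 0.0349899   0.25825505 -0.18809809]
1732 2744 size [0.1378 0.1576] lean back deg 19.91 yaw -10.89 O [0.5622 0.215  0.012 ] top [0.619  0.2041 0.1718]
leg 0.6115365934994144 365
-0.037091417160506394 -0.001852575360818117 0.011998785218119798
0.0494382343419376 -0.002290569074449946 0.018168275567037498
[400.8493266  258.98878575]
```

View pics/s22.png

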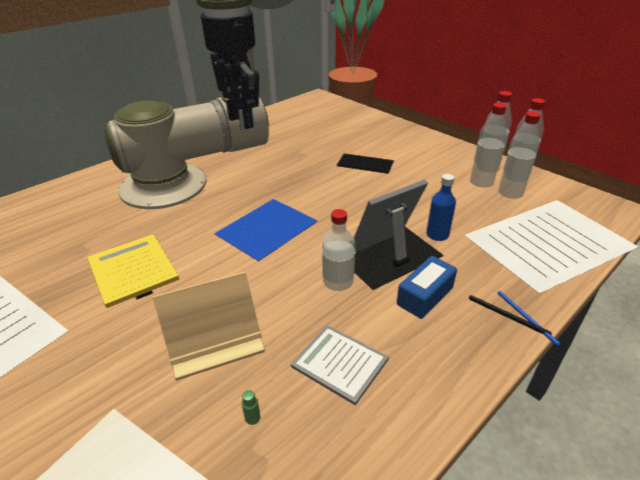

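View pics/t22.png

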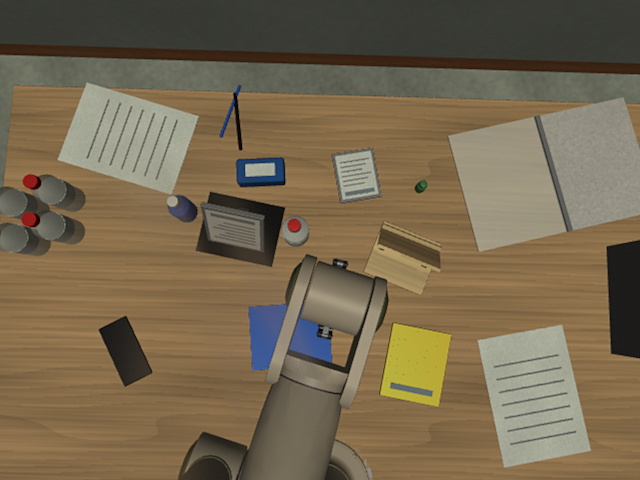

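The chart stands free on the mat: chart at scene (393,215), foot at (400,258), printed face towards the arm at top (235,228). The bottles, tissues and vial have not moved. Handing in.

```bash
python3 -c "
from rig import env
print(env.observe()['time_s']);print(env.close_job())"
```

```text
24.5333
the job is handed in; nothing more can be done
None
```

The chart is standing free on the black mat with its leg out, and I handed the job in at 24.5 s. The hand-in gives no verdict, so what follows rests on my own last measurements.

**What I did:** I pinched the leg's foot and swung it out to its stop. I then tipped the chart upright in the rest, gripped its top edge and carried it over the bottle. I set the bottom edge down on the mat and let the chart lean back onto the leg between half-open fingers.

**Last checks:**

| Check | Measured | Required |
|---|---|---|
| Leg angle | 0.61 rad | over 0.55 |
| Lean back | 19.9° (0.35 rad) | 0.25 to 0.45 rad |
| Square to the mat | within about 0.5° | within 0.22 rad |
| Bottom edge, x in mat frame | -37 mm | -75 to 0 |
| Foot, x in mat frame | +49 mm | 0 to +75 |
| Centred across the mat | 2 mm off | within 28 mm |

The printed face is towards the arm, and the gripper was clear of everything. The bottle, sanitizer, tissues and vial look unmoved in the pictures; I did not measure them.

**Checks that disagreed:**
- **TCP height:** the fingertips in the depth image stood about 40 mm above the reported TCP. My first close on the leg missed for that reason, so I used the camera heights after that.
- **Final heights:** the last reading put the chart's origin at 12 mm and the foot at 18 mm, right at or over the limits of 12 and 17 mm. The fit had cut off the lowest part of the panel; allowing for that, the origin is about 6 mm and the foot about 12 mm. The 20° lean and zero tool force before I withdrew also fit both being down on the mat.

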